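Fit the gear head to the engine coupler and lock it

TASK

Take the green gear head out of its wooden block and fit it into the leaning coupler of the engine: its square drive has to match a square socket that is hidden deep inside and may stand at any angle, so feel for it by turning the head rather than forcing it, and push it in until the flange sits flush on the coupler. Then swing the blue-knobbed lever round to its stop so that its jaw locks over the flange, and let go, leaving the things lying around where they are.

Things in the scene. Friction and masses are not known exactly. Their poses are not given: they have to be found in the camera images.
- gear_center (a point): Centre of the green case of the loose gear head (0.45-0.7 kg); grasp here. z: the head's long axis, up while it stands in the block. Case 56 mm along x, 36 mm along y (grasp across y), 44 mm high; a round output shaft sticks out to 54 mm from here on +x. Down the axis from here: tube, 30 mm diameter, to 52 mm; then the flange; tongue tip at 110 mm.
- gear_seat (a point): Point on the gear head's axis at the underside of its aluminium flange (56 mm diameter, 10 mm thick), 62 mm below gear_center; same axes. Below it: round steel pilot, 40 mm diameter, 30 mm long, then the square drive tongue, 18 mm long. Fully home, this point coincides with coupler_mouth.
- gear_tip (a point): End of the gear head's square steel drive tongue, 110 mm below gear_center, same axes. The tongue is 24.5 mm wide (the last 5 mm only 22 mm), sides parallel to the head's x and y, so it fits in any of four quarter turns.
- holder_hole0 (a point): Centre of the mouth of the 43 mm hole in the fixed wooden block (110 x 110 x 60 mm) where the gear head stands upright at the start, flange on the block's top. The head must be lifted 48 mm to come free.
- coupler_mouth (a point): Centre of the mouth of the fixed aluminium coupler (68 mm outside diameter) on the red engine. z: out of the coupler along its bore, leaning 30 degrees from vertical towards the robot's side; x: up the slope, away from the robot; y: level, towards the lever's pivot. Bore 43 mm in diameter, 31 mm deep; the drive lies at its bottom.
- drive_mouth (a point): Centre of the upper face of the drive at the bottom of the bore, 31 mm below coupler_mouth (axes of the coupler, NOT turned with the drive). It has a square socket 27.5 mm wide, 22 mm deep, at an unknown angle about z, up to 0.75 rad either way; it turns stiffly (0.3 N m). The tongue enters within about 7 degrees; else it rests on this face, flange 17 mm above the mouth.
- lever_pivot (a point): Pivot of the lock lever, 52 mm from the coupler's axis along coupler_mouth's y and 12.5 mm above the mouth plane (underside of the lever). The lever turns about coupler_mouth's z direction.
- lever_knob (a point): Centre of the blue upright knob (18 mm diameter, 42 mm high, parallel to the coupler's axis) at the lever's handle end, 70 mm from the pivot and 43.5 mm above the mouth plane; pinch it or push it. The steel lever plate below it is 8 mm thick, its top 23 mm under this point.
- lever (a joint): Angle of the lock lever, rad: 0 = open, handle along coupler_mouth's -x (down the slope); grows clockwise seen from outside along the coupler's axis; at the stop, 1.6, the handle points along +y and the jaw on its short end reaches over the flange with 2.5 mm of play. The jaw strikes a flange that is not home. About 2 N at the knob; stays where left.
- can_center (a point): Centre of a spray can, 56 mm diameter, 160 mm tall, bystander.
- wrench: A loose 190 mm wrench lying on the bench, bystander.
- box_center (a point): Centre of a small cardboard parts box 90 x 60 x 45 mm, bystander.
Mind the look-alikes: they are no part of the job. What is shaped like the part that bears gear_center but black is not meant.

How it is judged (in metres and radians):
On the way, in this order (a step that is already met when the one before it is completed fails the run):
1. the gear head is fully home in the coupler, flange flush on its mouth, while the lever is still open (distance between gear_seat and coupler_mouth below 0.004 m and value of joint lever below 1 rad), for 0.2 s.
2. the lever has been swung round to its stop over the flange (distance between gear_seat and coupler_mouth below 0.005 m and value of joint lever above 1.4 rad), for 0.2 s.
At the end, for the whole second after the job is handed in: The gear head is home in the coupler (flange underside within 5 mm of the mouth centre, axes within 0.1 rad) and the lever is at its stop (beyond 1.4 rad), all released and at rest (all of step 2 and angle between the z axis of gear_center and the z axis of coupler_mouth, either way round below 0.1 rad and linear speed of gear_head below 0.03 m/s and velocity of joint lever below 0.05 rad/s); the robot touches nothing.
It fails at once if the gear head is forced: pressed against the engine with more than 150 N (contact force between gear_head and engine above 150 N).
It fails at once if the spray can is moved by more than 30 mm (distance of can_center from where it was at the start of the episode above 0.03 m).
It fails at once if the wrench is moved by more than 30 mm (distance of wrench from where it was at the start of the episode above 0.03 m).
It fails at once if the parts box is moved by more than 30 mm (distance of box_center from where it was at the start of the episode above 0.03 m).
It also fails if it takes over 72 s, if anything falls off the work surface, if the arm or the gripper's body presses on something with over 40 N, if the wrist force passes 120 N, or if a joint passes its speed limit or range.

ROBOT

A 7-joint arm with a two-finger parallel gripper is mounted at the origin on the work surface. World frame = base frame: x ahead of the robot, y to its left, z up, the work surface at z = 0. Lengths are in m, angles in degrees, forces in N, time in s.
With the tool pointing down it reaches from about 0.425 to 0.875 m from the base axis. Payload 4.7 kg.
Tool frame: the origin (TCP) lies on the centre line of the jaws, within the pads' length; the fingertips stand env.nose_length ahead of it and the grasp point (between the pads) lies 8 mm behind it (env.nose_length is the distance from the TCP to the fingertips, in m); y points along the fingers, z is the direction in which the jaws open and shut, and the axes are right-handed (so a half turn about y gives the same grasp; the last joint's range is limited). The gripper opens to 87 mm and grips with 3 to 60 N. Pads are 19 mm wide; open, the fingers measure 117 mm over their backs; the gripper's body (75 mm by 190 mm) begins 51 mm behind the grasp point.
Start: joints at [75.808, 18.392, -4.016, 83.108, 1.295, 78.541, -3.26], TCP at [0.168, -0.628, 0.234] pointing down, gripper open.
Joint ranges: [-163.93, 163.93], [-17.29, 119.83], [-79.2, 71.16], [3.27, 140.29], [-89.18, 269.18], [5.43, 117.66], [-154.24, 154.24]. Speed limits (degrees/s): [147.25, 147.25, 180, 180, 180, 180, 180].

INTERFACE

Orientations are given as [roll, pitch, yaw] about the fixed x, y, z axes, in that order (R = Rz(yaw) Ry(pitch) Rx(roll)).
In Python, from cell import env, read_camera, camera_info, job, models gives the robot as it stands.
- The arm moves only by the tool move_arm, never from a script. Its argument "moves" is a list of rows, each a list of 6 numbers: the shift along the tool's x, y, z in mm, then the turn, a rotation vector about the tool's x, y, z in degrees. In form: [[x, y, z, ax, ay, az], ...]. A call has 1 to 20 rows; each row is the pose to reach, as a shift and turn from the pose commanded when the call began, along the tool's axes at that moment; what a row does not reach only later rows make up. A row lasts 1/12 s, in which the tool goes at most 41.7 mm and 7.16 degrees, less where a joint would pass 70% of its speed; a pose out of reach is approached as far as the arm can. A call with a gripper value outside its range is refused whole. "claw" is the finger opening in mm, from 0 to 87, set as the call begins (left out, the last holds). The fingers move at their own pace and stop on an object; "newtons" is the grip in N (left out, the last holds). Time passes only in rows, so rows that repeat a pose let the fingers close. It gives the time, the measured TCP pose, the force and the opening at its end, in the units of the state.
- env.get_obs(): the state, without advancing time (a new reading comes with each control period).
- read_camera(name): name is "scene" or "side" or "wrist"; returns (picture, depth): 480x640x3 uint8, red, green, blue; 480x640 float32, m along the optical axis (not along the pixel's ray), 0 where there is no reading.
- camera_info(name): a dict with "fx", "fy", "cx", "cy" (pixels), "R" (3x3) and "t" (3): a world point X has camera coordinates R X + t. Camera axes: x right, y down, z forward; pixel columns grow to the right and rows downward; lengths in m; the calibration is good to about 2 mm. The wrist camera is an equidistant fisheye: a pixel r from the principal point sees the ray r / f radians off the axis. A picture is of the moment at which its call begins: read the wrist's pose just before it. camera_info takes no time and is no camera call; for the wrist camera it gives the pose at the moment of the call.
- job.sign_off(): hands the job in, once; it reports no verdict.
Trained networks look in the newest picture that a camera, given by its name, has taken for a name from the list of things; names that differ only in an ending like _2 or _b are one class to them, and where a whole thing is asked for, a point or a joint stands for the part that bears it (a point fixed in the world has none). Each returns a list of dicts, best first, with "score" (0 to 1); they miss things now and then, are a little off and sometimes report something else, mostly with a low value. They report only what shows in the picture. A call takes as long as a camera call. They do not tell look-alikes from the thing itself.
- models.spot_in(target, camera): "point" ([x, y, z] in m, in world coordinates, good to about 4 mm: the middle of the surface that is visible of it).
- models.cut_out(target, camera): "mask" (480x640 bool, what is visible of it).
The state is a dict: "time_s": time; "qpos": joint angles; "joint_velocities": joint speeds; "effort": joint torques, N m; "tool_pos": TCP position; "tool_rot": TCP orientation; "force": force on the tool from outside, world axes, zero at the start; "wrist_torque": the same for the moment, N m; "grip_width": finger opening in m.
Only numpy, scipy, OpenCV 4.12 (cv2) and the standard library are available. Lean on these libraries where they do the work, as an engineer would, in place of code of your own. Each camera call takes 0.05 s, during which the arm holds its last target.

## Working session

There is one attempt and no reset: what is moved stays moved. The work goes in short steps, Python scripts to look and compute and a tool call to move; the robot and the scene stay as the last step left them, time stands still between calls to the robot, and variables do not carry over. Pictures are saved under pics/ and viewed, and the job is handed in when it is done.

Besides the shell and the picture viewer there is one more tool, called as a command line: name --pt "numbers of a row" for each row, then --argument value for the rest. move_arm: Moves the arm, as the interface text tells. Its arguments: {"type":"object","properties":{"moves":{"type":"array","items":{"type":"array","items":{"type":"number"}}},"claw":{"type":"number"},"newtons":{"type":"number"}},"required":["moves"]}

```bash
ls; mkdir -p pics
python3 - <<'E'
from cell import env, read_camera, camera_info, job, models
import cv2
o=env.get_obs()
for k,v in o.items(): print(k,v)
print(env.nose_length)
for n in("scene","side"):
    p,d=read_camera(n); cv2.imwrite(f"pics/{n}0.png",p[:,:,::-1]); print(n,camera_info(n))
E
```

```text
pics
time_s 0.0
qpos [75.80770993 18.43872568 -4.01709226 83.17492861  1.29454475 78.54283844
 -3.26031652]
joint_velocities [ 0.01560924 -0.02825703  0.03243074 -0.00555092  0.11442014 -0.03487712
 -0.00858001]
effort [ 3.57674198e-04 -4.91292858e+01 -4.04048776e-01 -3.12536180e+01
 -6.42142701e-02  4.37211629e-02  1.94498421e-04]
tool_pos [ 0.16806254 -0.62733096  0.23246528]
tool_rot [-9.01112642e+01 -4.94777346e-03 -1.64996881e+02]
force [-0.30703483  0.25000374  0.26716877]
wrist_torque [-0.05939571  0.00466805 -0.0019375 ]
grip_width 0.08707304622807141
0.011
scene {'fx': 528.6182586369974, 'fy': 528.6182586369974, 'cx': 321.8905772474634, 'cy': 234.6956729626181, 'R': array([[-0.17105232,  0.98525634,  0.00332242],
       [ 0.76256795,  0.13452472, -0.63276632],
       [-0.62388398, -0.10570257, -0.77433568]]), 't': array([ 0.10987074, -0.31154717,  1.64510139])}
side {'fx': 589.9637723810788, 'fy': 589.9637723810788, 'cx': 308.44196838823984, 'cy': 250.87650957085108, 'R': array([[-0.79683863, -0.6041406 ,  0.00789561],
       [-0.33350575,  0.42890954, -0.83952994],
       [ 0.50380762, -0.67160312, -0.54325605]]), 't': array([0.39828626, 0.301431  , 1.16449169])}
```

View pics/scene0.png

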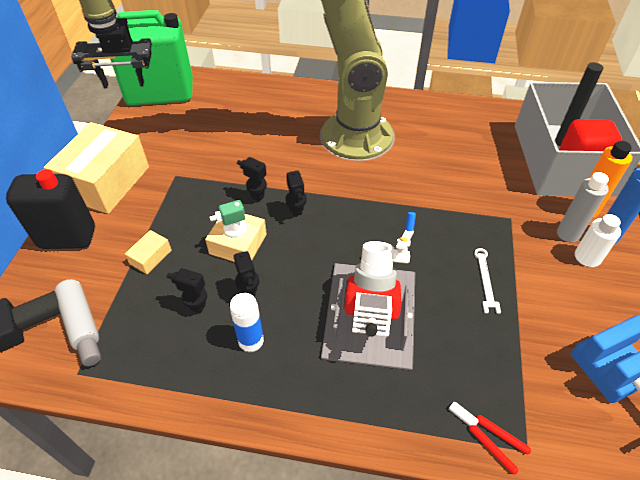

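View pics/side0.png

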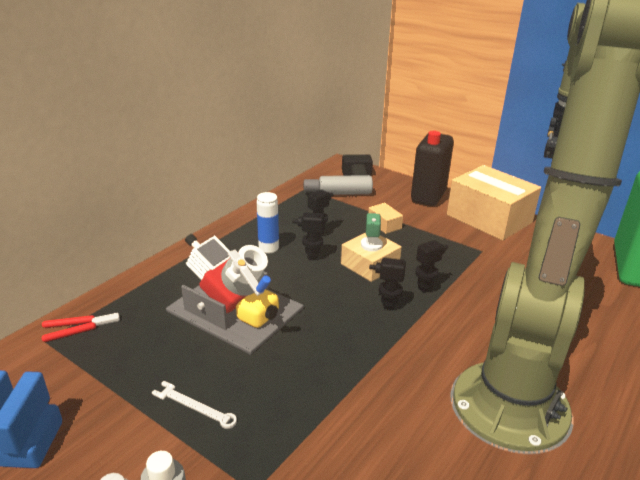

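Scene picture: the green head stands in the block at scene (232,212). Four black look-alikes stand at (253,178), (296,193), (187,288) and (246,275). The coupler is at (377,250), the lever knob at (410,222), the can at (247,322), the box at (148,251) and the wrench at (487,280).

```bash
cat > h.py <<'E'
from cell import env, read_camera, camera_info, job, models
import cv2, numpy as np
from scipy.spatial.transform import Rotation as Ro
np.set_printoptions(precision=4,suppress=True)
def cloud(n,d):
    c=camera_info(n); v,u=np.mgrid[0:480,0:640]
    if n=="wrist":
        x=(u-c['cx'])/c['fx'];y=(v-c['cy'])/c['fy'];r=np.hypot(x,y)+1e-9
        k=np.tan(r)/r; X=np.stack([x*k,y*k,np.ones_like(x)],-1)*d[...,None]
    else: X=np.stack([(u-c['cx'])/c['fx'],(v-c['cy'])/c['fy'],np.ones(u.shape)],-1)*d[...,None]
    return (X-c['t'])@c['R']
def proj(n,P):
    c=camera_info(n); q=c['R']@np.asarray(P)+c['t']
    return np.array([c['fx']*q[0]/q[2]+c['cx'],c['fy']*q[1]/q[2]+c['cy']])
E
python3 - <<'E'
from h import *
for n in("scene","side"):
    p,d=read_camera(n); X=cloud(n,d); np.savez(f"{n}.npz",p=p,d=d,X=X)
    for t in("gear_center","gear_seat","holder_hole0","coupler_mouth","lever_pivot","lever_knob","can_center","wrench","box_center"):
        try:
            print(n,t,[(np.round(r['point'],3).tolist(),round(r['score'],2)) for r in models.spot_in(t,n)][:6])
        except Exception as e: print(t,e)
big=lambda p,a,b,c,e,k:cv2.resize(p[b:e,a:c,::-1],None,fx=k,fy=k,interpolation=cv2.INTER_CUBIC)
s=np.load("scene.npz")['p'];q=np.load("side.npz")['p']
cv2.imwrite("pics/c1.png",np.hstack([big(s,190,180,290,280,4),big(s,340,200,440,300,4)]))
cv2.imwrite("pics/c2.png",np.hstack([big(q,330,190,430,290,4),big(q,190,220,290,320,4)]))
E
```

```text
scene gear_center [([0.495, -0.248, 0.118], 0.97), ([0.697, -0.281, 0.111], 0.97), ([0.636, -0.174, 0.116], 0.77), ([0.366, -0.112, 0.114], 0.77), ([0.328, -0.234, 0.104], 0.71)]
scene gear_seat [([0.328, -0.237, 0.103], 0.9), ([0.695, -0.283, 0.11], 0.89), ([0.492, -0.247, 0.126], 0.78), ([0.637, -0.173, 0.118], 0.63), ([0.367, -0.119, 0.105], 0.58)]
scene holder_hole0 [([0.515, -0.233, 0.059], 0.73), ([0.586, 0.126, 0.173], 0.2)]
scene coupler_mouth [([0.572, -0.449, 0.046], 0.7), ([0.588, 0.13, 0.172], 0.57)]
scene lever_pivot [([0.586, 0.128, 0.172], 0.67)]
scene lever_knob [([0.511, 0.17, 0.192], 0.68)]
scene can_center [([0.768, -0.136, 0.125], 0.68)]
scene wrench [([0.501, 0.383, 0.009], 0.88), ([0.586, 0.129, 0.169], 0.5)]
scene box_center [([0.574, -0.447, 0.044], 0.77)]
side gear_center [([0.345, -0.104, 0.094], 0.91), ([0.674, -0.28, 0.115], 0.69), ([0.618, -0.167, 0.095], 0.57), ([0.47, -0.23, 0.11], 0.56)]
side gear_seat [([0.309, -0.224, 0.093], 0.89), ([0.618, -0.168, 0.096], 0.84), ([0.345, -0.107, 0.093], 0.82), ([0.673, -0.283, 0.112], 0.64), ([0.472, -0.233, 0.111], 0.57)]
side holder_hole0 [([0.473, -0.207, 0.057], 0.67)]
side coupler_mouth [([0.561, 0.158, 0.171], 0.76)]
side lever_pivot [([0.559, 0.159, 0.168], 0.81), ([0.47, -0.235, 0.11], 0.71)]
side lever_knob [([0.528, 0.175, 0.187], 0.76)]
side can_center [([0.731, -0.126, 0.094], 0.63)]
side wrench [([0.486, 0.382, 0.008], 0.64)]
side box_center [([0.535, -0.438, 0.041], 0.65)]
```

View pics/c1.png

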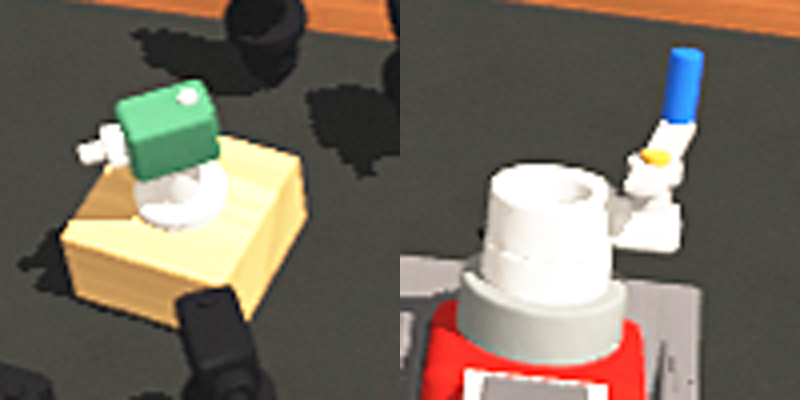

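View pics/c2.png

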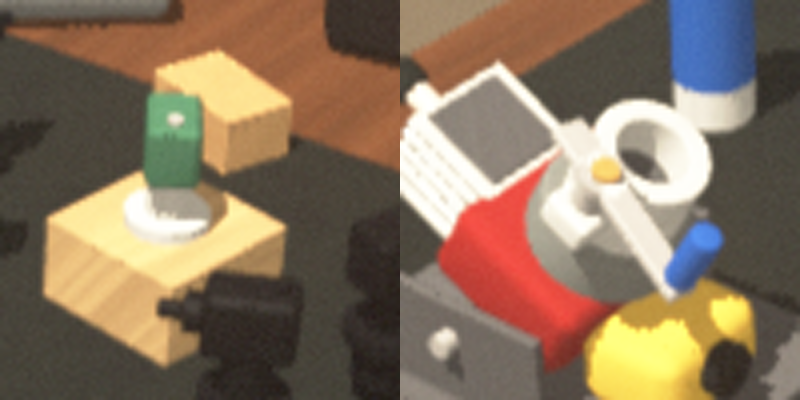

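Run:
```python
from h import *
allg=[]
for n in("scene","side"):
    z=np.load(n+".npz");p,X=z['p'].astype(int),z['X']
    hsv=cv2.cvtColor(z['p'],cv2.COLOR_RGB2HSV)
    print(n,"bench z",np.median(X[...,2][(abs(X[...,0]-.45)<.03)&(abs(X[...,1]-.03)<.05)]))
    g=(hsv[...,0]>60)&(hsv[...,0]<95)&(hsv[...,1]>80)&(np.linalg.norm(X[...,:2]-[.48,-.24],axis=-1)<.08)&(X[...,2]>.08)
    P=X[g];print(n,len(P),P.min(0),P.max(0))
    T=P[P[:,2]>np.percentile(P[:,2],98)-.006]; print(' top z',np.median(T[:,2]),len(T))
    r=cv2.minAreaRect((T[:,:2]*1000).astype(np.float32));print(' toprect',r)
    allg.append(P)
    # block top
    B=X[(abs(X[...,2]-.06)<.005)&(np.linalg.norm(X[...,:2]-[.49,-.24],axis=-1)<.1)]
    print(' block',cv2.minAreaRect((B[:,:2]*1000).astype(np.float32)),np.median(B[:,2]))
    b=(hsv[...,0]>100)&(hsv[...,0]<125)&(hsv[...,1]>120)&(np.linalg.norm(X-[.52,.17,.19],axis=-1)<.06)
    K=X[b];print(' knob',len(K),K.mean(0),K.min(0),K.max(0)); c=K.mean(0);w,v=np.linalg.eigh(np.cov((K-c).T));print(v[:,2],w**.5)
P=np.vstack(allg);T=P[P[:,2]>.138];print(cv2.minAreaRect((P[:,:2]*1000).astype(np.float32)))
```

```text
scene bench z 0.00044615088274217317
scene 442 [ 0.4571 -0.2784  0.0999] [ 0.5118 -0.2189  0.1494]
 top z 0.14400502082381827 194
 toprect ((485.3846435546875, -248.5888214111328), (36.464263916015625, 52.543251037597656), 31.39290428161621)
 block ((483.8444519042969, -248.77334594726562), (114.20316314697266, 113.22689056396484), 80.55169677734375) 0.05982841915265033
 knob 139 [0.4897 0.1719 0.1818] [0.471  0.1634 0.1624] [0.5028 0.181  0.1998]
[-0.5321 -0.0474  0.8453] [0.0029 0.0049 0.012 ]
side bench z 0.0005669493310642734
side 54 [ 0.4599 -0.261   0.1355] [ 0.4998 -0.2096  0.1479]
 top z 0.14420619233806853 45
 toprect ((477.7280578613281, -235.84521484375), (27.771055221557617, 47.726280212402344), 32.07864761352539)
 block ((481.0940856933594, -245.73175048828125), (116.26033782958984, 115.01556396484375), 80.44104766845703) 0.060145201476624985
 knob 123 [0.4791 0.1804 0.1842] [0.4676 0.1693 0.1617] [0.4938 0.187  0.2001]
[-0.4824 -0.2093  0.8506] [0.0034 0.0043 0.012 ]
((482.4417419433594, -243.41029357910156), (37.37055206298828, 66.2673110961914), 30.174381256103516)
```

```bash
cat > fit.py <<'E'
from h import *
from scipy.optimize import least_squares
def axes(psi,lean=np.radians(30)):
    a=np.array([np.cos(psi),np.sin(psi),0]);z=-np.sin(lean)*a+np.cos(lean)*np.array([0,0,1]);x=np.cos(lean)*a+np.sin(lean)*np.array([0,0,1])
    return np.stack([x,np.cross(z,x),z],1)
def res(q,P):
    L=(P-q[:3])@axes(q[3]);r=np.hypot(L[:,0],L[:,1]);h=L[:,2]
    outer=np.hypot(r-.034,np.maximum(h,0)); top=np.hypot(h,np.maximum(np.maximum(r-.034,.0215-r),0))
    bore=np.hypot(r-.0215,np.maximum(h,0)+np.maximum(-.031-h,0)); bot=np.hypot(h+.031,np.maximum(r-.0215,0))
    return np.minimum.reduce([outer,top,bore,bot])
def fit(P,q0):
    q=np.array(q0)
    for tol in(.012,.008,.005,.005):
        L=(P-q[:3])@axes(q[3]);r=np.hypot(L[:,0],L[:,1])
        m=(L[:,2]>-.035)&(L[:,2]<.012)&(r<.042)&(abs(res(q,P))<tol)
        m&=~((L[:,1]>.030)&(L[:,2]>.004))
        q=least_squares(lambda q:res(q,P[m]),q,loss='soft_l1',f_scale=.001).x
    return q,m.sum(),np.sqrt((res(q,P[m])**2).mean()),P[m]
E
python3 - <<'E'
from fit import *
Ps=[]
for n in("scene","side"):
    X=np.load(n+".npz")['X'].reshape(-1,3);P=X[(np.linalg.norm(X-[.58,.12,.16],axis=1)<.09)]
    Ps.append(P)
for P in Ps+[np.vstack(Ps)]:
  for q0 in([.57,.12,.17,0],[.58,.11,.165,.2],[.56,.13,.175,-.2]):
    q,k,e,_=fit(P,q0);print(q[:3],np.degrees(q[3]),k,e)
E
```

```text
[0.5676 0.1094 0.1753] 2.6631048817513934 763 0.0016215836340514112
[0.5676 0.1094 0.1753] 2.663104826677824 763 0.0016215836340164177
[0.5718 0.1212 0.1777] 5.9185745829486915 618 0.002604411738184071
[0.5675 0.1121 0.1758] 3.259685286676698 569 0.001609471883905674
[0.5675 0.1121 0.1758] 3.179342078243155 568 0.0015999079547100153
[0.5633 0.1237 0.1749] 9.915795811158882 468 0.0024181274775309063
[0.5674 0.1104 0.1755] 2.428683155816683 1335 0.0017698703098358985
[0.5674 0.1104 0.1755] 2.4177481143323822 1334 0.0017653412673989748
[0.5698 0.1224 0.1775] 7.619276555061459 1059 0.0026210925454617563
```

Run:
```python
from fit import *
for n in("scene","side"):
    z=np.load(n+".npz");X=z['X'];hsv=cv2.cvtColor(z['p'],cv2.COLOR_RGB2HSV)
    q=[.5675,.1105,.1755,np.radians(2.6)];A=axes(q[3])
    L=(X-q[:3])@A
    b=(hsv[...,0]>12)&(hsv[...,0]<30)&(hsv[...,1]>120)&(np.linalg.norm(X-[.56,.16,.19],axis=-1)<.04)
    print(n,'cap',b.sum(),np.median(L[b],0),L[b].std(0))
    k=(hsv[...,0]>100)&(hsv[...,0]<125)&(hsv[...,1]>120)&(np.linalg.norm(X-[.52,.17,.19],axis=-1)<.06)
    print('knob',k.sum(),np.median(L[k],0),L[k].min(0),L[k].max(0))
    c=camera_info(n);C=-c['R'].T@c['t'];print('cam in coupler',(C-q[:3])@A/np.linalg.norm(C-q[:3]))
    m=(abs(L[...,2]-.0205)<.004)&(np.hypot(L[...,0],L[...,1]-.052)<.09)&(L[...,1]>.02)
    r=L[m];print('plate',len(r)); 
    for x in np.arange(-.08,.04,.01):
        s=r[abs(r[:,0]-x)<.005]
        if len(s):print('  %.2f'%x,len(s),s[:,1].min(),np.median(s[:,1]),s[:,1].max())
```

```text
scene cap 20 [0.0044 0.0497 0.0244] [0.0045 0.0042 0.0013]
knob 139 [-0.0617  0.0647  0.0433] [-0.072   0.0566  0.0215] [-0.0547  0.0739  0.0645]
cam in coupler [ 0.9294 -0.0308  0.3677]
plate 177
  -0.07 3 0.057336097271408315 0.06660544630952174 0.07291507879575686
  -0.06 21 0.054985820067280644 0.06399017072105842 0.07344237493006162
  -0.05 13 0.05445483238146255 0.06313181532125288 0.07041673828907298
  -0.04 12 0.05208372250839239 0.06164624574535982 0.06759370662884204
  -0.03 11 0.04965615733147678 0.056065153659540304 0.06485724878665025
  -0.02 12 0.049245263540190196 0.05984918781890239 0.06483463859466361
  -0.01 5 0.04019725698738222 0.04234781777408726 0.06162148329446681
  -0.00 16 0.03772954530770309 0.04625552603490573 0.06357190734650703
  0.01 31 0.03774129044641287 0.050143734582547984 0.06353637006555696
  0.02 17 0.037281419526465465 0.049817137470024406 0.05656913891812162
  0.03 30 0.03513905389140116 0.044320600055701515 0.05399889898086005
side cap 28 [-0.0009  0.0562  0.0251] [0.0033 0.0044 0.0021]
knob 123 [-0.0695  0.0751  0.0519] [-0.0768  0.0631  0.023
[... 234 characters left out ...]
6345923271692987 0.07372981429983903 0.07864825360695131
  -0.05 34 0.054526003423707295 0.06756924534740466 0.07610213386029657
  -0.04 38 0.05511022464650729 0.06432514022394016 0.07396085893397993
  -0.03 35 0.05079663281514667 0.06219000224801515 0.07209200916261418
  -0.02 35 0.04974870136227714 0.06011176232965384 0.06865413955041204
  -0.01 38 0.040953379842076136 0.057368341443161976 0.06726539031134587
  -0.00 34 0.040116447099595755 0.062149494504775665 0.06927402184123242
  0.01 35 0.041158480318818504 0.0561416775340749 0.0678918805122142
  0.02 35 0.040571319855056104 0.05017658925645605 0.060806396907186186
  0.03 34 0.03680053457900633 0.050270383028231065 0.058710507428341205
```

```bash
cat >> h.py <<'E'
def delta(pos,Rm):
    "shift mm, rotvec deg in tool axes from commanded(~measured) pose"
    o=env.get_obs();R0=Ro.from_euler('xyz',o['tool_rot'],degrees=True)
    s=R0.inv().apply(np.array(pos)-o['tool_pos'])*1000
    r=(R0.inv()*Ro.from_matrix(Rm)).as_rotvec(degrees=True)
    print('move',np.round(s,1),np.round(r,2)); return s,r
def st():
    o=env.get_obs();print('t %.2f'%o['time_s'],'pos',o['tool_pos'],'rot',o['tool_rot'],'F',o['force'],'M',o['wrist_torque'],'w %.4f'%o['grip_width'],'q',np.round(o['qpos'],1))
E
python3 - <<'E'
from h import *
print([a for a in dir(env) if a[0]!='_'])
X=np.load("scene.npz")['X']
for u,v in((97,165),(97,140),(55,210),(150,60),(253,170),(296,185),(187,280),(246,265),(247,300)):print(u,v,X[v,u])
delta([.4835,-.247,.27],Ro.from_euler('xyz',[-90,0,-59],degrees=True).as_matrix())
E
```

```text
['PlanningError', 'get_obs', 'nose_length']
97 165 [ 0.3813 -0.643   0.1187]
97 140 [ 0.2913 -0.6838  0.1214]
55 210 [ 0.5758 -0.6441  0.1557]
150 60 [-0.0337 -0.6476  0.1675]
253 170 [ 0.3396 -0.2325  0.1299]
296 185 [1.2827 0.1076 1.0764]
187 280 [ 0.696  -0.2862  0.1312]
246 265 [ 0.6359 -0.1712  0.1322]
247 300 [ 0.7412 -0.1374  0.1625]
move [-403.1  -36.4 -286.3] [  -0.   -106.      0.01]
```

move_arm --pt "-100 -60 -70 0 -26 0" --pt "-200 -60 -140 0 -53 0" --pt "-403 -36 -286 0 -106 0" --pt "-403 -36 -286 0 -106 0" --pt "-403 -36 -286 0 -106 0" --pt "-403 -36 -286 0 -106 0" --pt "-403 -36 -286 0 -106 0" --pt "-403 -36 -286 0 -106 0" --pt "-403 -36 -286 0 -106 0" --pt "-403 -36 -286 0 -106 0" --pt "-403 -36 -286 0 -106 0" --pt "-403 -36 -286 0 -106 0" --pt "-403 -36 -286 0 -106 0" --pt "-403 -36 -286 0 -106 0" --pt "-403 -36 -286 0 -106 0" --pt "-403 -36 -286 0 -106 0" --pt "-403 -36 -286 0 -106 0" --pt "-403 -36 -286 0 -106 0" --claw 87

```text
time_s: 2.6
tool_pos: [0.4833, -0.2475, 0.2696]
tool_rot: [-90.0, -0.0, -59.2]
force: [0.5, -0.4, 1.1]
grip_width: 0.087
```

Run:
```python
from h import *
st(); c=camera_info("wrist");p,d=read_camera("wrist");X=cloud("wrist",d);np.savez("w1.npz",p=p,d=d,X=X)
cv2.imwrite("pics/w1.png",p[:,:,::-1]);print(c)
hsv=cv2.cvtColor(p,cv2.COLOR_RGB2HSV)
g=(hsv[...,0]>60)&(hsv[...,0]<95)&(hsv[...,1]>80)&(np.linalg.norm(X[...,:2]-[.48,-.24],axis=-1)<.08)&(X[...,2]>.08)
P=X[g];print(len(P),P.min(0),P.max(0));T=P[P[:,2]>.138];print(np.median(T[:,2]),cv2.minAreaRect((T[:,:2]*1000).astype(np.float32)))
print(np.percentile(T[:,2],[5,50,95]))
```

```text
t 2.60 pos [ 0.4833 -0.2475  0.2696] rot [-90.002   -0.0103 -59.1719] F [ 0.4586 -0.4373  1.1411] M [ 0.0293 -0.1462 -0.009 ] w 0.0870 q [ 53.5   6.2 -31.4  94.4   3.3  80.3  52.6]
{'fx': 371.64829954431775, 'fy': 371.64829954431775, 'cx': 317.6760143716959, 'cy': 239.9989563967746, 'R': array([[ 0.8591,  0.5118,  0.0007],
       [ 0.4921, -0.8265,  0.2732],
       [ 0.1403, -0.2344, -0.962 ]]), 't': array([-0.2886, -0.4848,  0.2992])}
2922 [ 0.4445 -0.2761  0.1078] [ 0.5074 -0.1829  0.4205]
0.14334947533362982 ((468.44366455078125, -227.0697021484375), (34.01980972290039, 100.0993423461914), 33.004974365234375)
[0.1409 0.1433 0.1448]
```

View pics/w1.png

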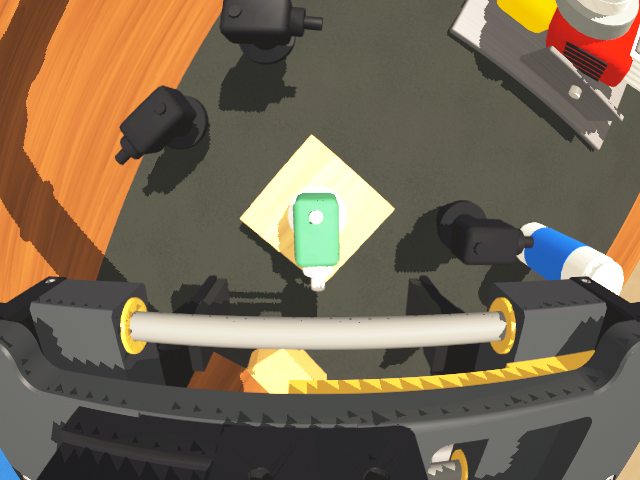

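The wrist picture shows the green head at (316,230) with its shaft pointing down at (318,282), the block around it, and no black look-alike in the jaws' path.

Run:
```python
from h import *
z=np.load("w1.npz");X=z['X'];hsv=cv2.cvtColor(z['p'],cv2.COLOR_RGB2HSV)
v,u=np.mgrid[0:480,0:640]
g=(hsv[...,0]>60)&(hsv[...,0]<95)&(hsv[...,1]>60)&(u>280)&(u<350)&(v>180)&(v<275)
P=X[g]
for lo in(.140,.1415):
    T=P[(P[:,2]>lo)&(P[:,2]<.148)];print(len(T),cv2.minAreaRect((T[:,:2]*1000).astype(np.float32)))
T=P[(P[:,2]>.1415)&(P[:,2]<.148)]
for a in range(26,38):
    c,s=np.cos(np.radians(a)),np.sin(np.radians(a));Q=T[:,:2]@np.array([[c,-s],[s,c]])
    lo,hi=np.percentile(Q,[1,99],axis=0);m=(lo+hi)/2;print(a,(hi-lo)*1000,m@np.array([[c,s],[-s,c]]))
B=X[(abs(X[...,2]-.06)<.004)&(np.linalg.norm(X[...,:2]-[.49,-.24],axis=-1)<.1)]
print(cv2.minAreaRect((B[:,:2]*1000).astype(np.float32)),np.median(B[:,2]))
```

```text
2674 ((481.2465515136719, -246.85946655273438), (34.53699493408203, 53.681243896484375), 31.619314193725586)
2510 ((481.4049072265625, -247.00711059570312), (33.532779693603516, 53.07381820678711), 32.791053771972656)
26 [33.7629 51.5594] [ 0.4815 -0.2469]
27 [33.3137 51.3585] [ 0.4816 -0.2469]
28 [32.894 51.171] [ 0.4816 -0.2469]
29 [32.7307 51.0807] [ 0.4815 -0.2469]
30 [32.5483 51.1723] [ 0.4814 -0.2469]
31 [32.2638 51.1257] [ 0.4815 -0.2468]
32 [32.269  51.0757] [ 0.4815 -0.2469]
33 [32.3078 50.9329] [ 0.4815 -0.247 ]
34 [32.4743 50.9057] [ 0.4816 -0.247 ]
35 [32.7409 50.9   ] [ 0.4816 -0.247 ]
36 [33.1568 50.9212] [ 0.4816 -0.247 ]
37 [33.5985 50.8772] [ 0.4816 -0.2469]
((481.9148254394531, -247.73989868164062), (111.08360290527344, 111.18296813964844), 79.60408782958984) 0.05976766940707961
```

move_arm --pt "-1 40 -1 0 -1.2 0" --pt "-1 80 -1 0 -1.2 0" --pt "-1 115 -1 0 -1.2 0" --pt "-1 140 -1 0 -1.2 0" --pt "-1 155.5 -1 0 -1.2 0" --pt "-1 155.5 -1 0 -1.2 0" --pt "-1 155.5 -1 0 -1.2 0"

```text
time_s: 3.23
tool_pos: [0.4817, -0.2469, 0.1137]
tool_rot: [-90.0, 0.1, -57.9]
force: [-0.2, -0.5, 0.4]
grip_width: 0.0868
```

move_arm --pt "0 0 0 0 0 0" --pt "0 0 0 0 0 0" --pt "0 0 0 0 0 0" --pt "0 0 0 0 0 0" --pt "0 0 0 0 0 0" --pt "0 0 0 0 0 0" --pt "0 0 0 0 0 0" --pt "0 0 0 0 0 0" --claw 20 --newtons 60

```text
time_s: 3.9
tool_pos: [0.4821, -0.247, 0.1141]
tool_rot: [-90.0, -0.0, -57.8]
force: [0.1, -0.3, -0.3]
grip_width: 0.0418
```

```bash
python3 -c "
from h import *
st()"
```

```text
t 3.90 pos [ 0.4821 -0.247   0.1141] rot [-90.0021  -0.0061 -57.8013] F [ 0.0565 -0.2958 -0.3226] M [-0.0332 -0.1204 -0.0077] w 0.0418 q [ 52.3  13.  -31.2 106.    7.5  63.1  50.6]
```

Still closing (42 mm); wait on, then lift.

move_arm --pt "0 0 0 0 0 0" --pt "0 0 0 0 0 0" --pt "0 0 0 0 0 0" --pt "0 0 0 0 0 0"

```text
time_s: 4.23
tool_pos: [0.482, -0.2471, 0.114]
tool_rot: [-90.0, 0.0, -57.8]
force: [-0.2, -0.4, -0.7]
grip_width: 0.0354
```

move_arm --pt "0 -10 0 0 0 0" --pt "0 -30 0 0 0 0" --pt "0 -60 0 0 0 0" --pt "0 -100 0 0 0 0" --pt "0 -135 0 0 0 0" --pt "0 -170 0 0 0 0" --pt "0 -190 0 0 0 0" --pt "0 -190 0 0 0 0" --pt "0 -190 0 0 0 0"

```text
time_s: 4.98
tool_pos: [0.4822, -0.2467, 0.3041]
tool_rot: [-90.0, -0.0, -57.8]
force: [-0.2, -0.2, -6.7]
grip_width: 0.0359
```

Run:
```python
from fit import *
st()
p,d=read_camera("side");cv2.imwrite("pics/s2.png",p[:,:,::-1])
psi=np.radians(2.6);A=axes(psi);m=np.array([.5675,.1105,.1755])
# tool y=-zc, tool z = xc -> tool x = y x z = -zc x xc = -yc
Rt=np.stack([-A[:,1],-A[:,2],A[:,0]],1)
tcp=lambda h:m+A[:,2]*(h+.062-.008)
print('euler',Ro.from_matrix(Rt).as_euler('xyz',degrees=True),tcp(.085))
delta(tcp(.085),Rt)
```

```text
t 4.98 pos [ 0.4822 -0.2467  0.3041] rot [-89.9876  -0.0346 -57.7799] F [-0.2201 -0.2293 -6.7156] M [ 0.0183 -0.1306 -0.0334] w 0.0359 q [ 53.8   5.4 -31.6  91.4   2.8  84.   54.3]
euler [-60.    0.  -87.4] [0.4981 0.1073 0.2959]
move [-290.4    6.8  202.9] [29.44 28.9  -7.86]
```

View pics/s2.png

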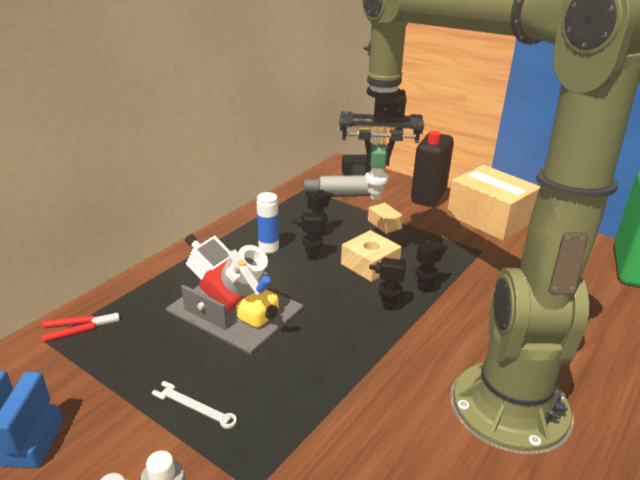

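The head is lifted: side picture shows it in the gripper at (377,170), the hole empty at (372,245), and the force reads -6.7 N. Next I move over the coupler.

move_arm --pt "-60 -20 42 6 6 -1.6" --pt "-120 -20 84 12 12 -3.2" --pt "-200 -15 140 20 20 -5.3" --pt "-290 0 203 29.4 28.9 -7.9" --pt "-290 0 203 29.4 28.9 -7.9" --pt "-290 0 203 29.4 28.9 -7.9" --pt "-290 0 203 29.4 28.9 -7.9" --pt "-290 0 203 29.4 28.9 -7.9" --pt "-290 0 203 29.4 28.9 -7.9" --pt "-290 0 203 29.4 28.9 -7.9" --pt "-290 0 203 29.4 28.9 -7.9" --pt "-290 0 203 29.4 28.9 -7.9" --pt "-290 0 203 29.4 28.9 -7.9" --pt "-290 0 203 29.4 28.9 -7.9"

```text
time_s: 6.2
tool_pos: [0.5293, 0.0616, 0.2791]
tool_rot: [-61.7, -0.6, -87.6]
force: [-0.2, -1.7, -5.0]
grip_width: 0.0359
```

Run:
```python
from fit import *
st()
for n in("wrist","scene","side"):
    p,d=read_camera(n);X=cloud(n,d);np.savez(n+"3.npz",p=p,d=d,X=X);cv2.imwrite(f"pics/{n}3.png",p[:,:,::-1])
    P=X.reshape(-1,3);P=P[np.linalg.norm(P-[.58,.12,.16],axis=1)<.09]
    try:
        q,k,e,_=fit(P,[.5675,.1105,.1755,.04]);print(n,q[:3],np.degrees(q[3]),k,e)
    except Exception as ex:print(n,ex,len(P))
```

```text
t 6.20 pos [0.5293 0.0616 0.2791] rot [-61.6831  -0.6086 -87.6469] F [-0.242  -1.7182 -4.9785] M [-0.182   1.0044 -0.101 ] w 0.0359 q [ -5.7 -17.1  -6.2 118.6   4.3  50.6 -11.4]
wrist [0.5665 0.1229 0.176 ] 3.1643027292411556 6089 0.0009407016615685808
scene [0.5676 0.1095 0.1753] 1.2085613868506755 764 0.001598246488735004
side [0.5675 0.1125 0.1756] 2.6282933859336817 571 0.00157065738264834
```

View pics/wrist3.png

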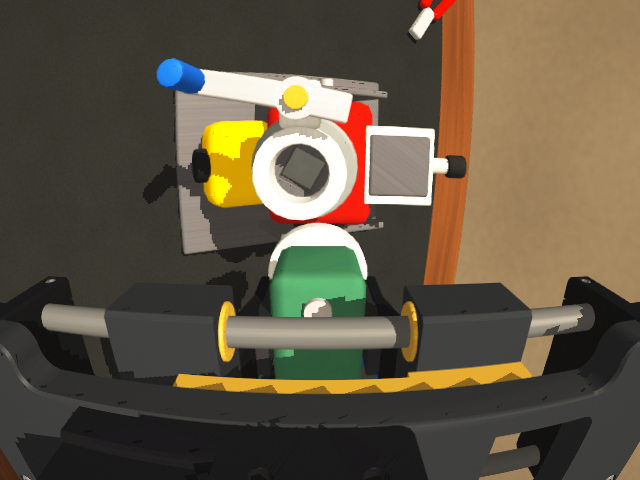

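View pics/side3.png

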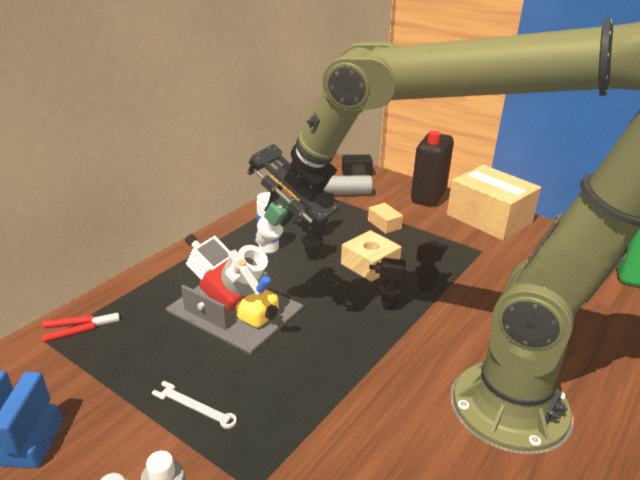

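The wrist picture shows the coupler bore at (303,168) with the square socket visible inside, turned by some 20-25°. The arm had not arrived yet, so that wrist fit is unreliable. I continue to a hover inside reach.

```bash
sed -i 's/def cloud(n,d):/def cloud(n,d,c=None):/; s/    c=camera_info(n); v,u=np.mgrid/    c=c or camera_info(n); v,u=np.mgrid/' h.py
cat >> fit.py <<'E'
def target(h,m=(.5675,.1105,.1755),psi=2.6,turn=0,dx=0,dy=0):
    A=axes(np.radians(psi));m=np.array(m)
    Rt=np.stack([-A[:,1],-A[:,2],A[:,0]],1)
    Rt=Ro.from_rotvec(A[:,2]*np.radians(turn)).as_matrix()@Rt
    return m+A@np.array([dx,dy,h+.054]),Rt
E
python3 - <<'E'
from fit import *
st()
for h in(.06,.085):delta(*target(h))
E
```

```text
t 6.35 pos [0.5298 0.0669 0.2805] rot [-61.5939  -0.3005 -86.9611] F [-0.6302 -1.1506 -4.9503] M [-0.0993  1.0616 -0.0228] w 0.0359 q [ -6.8 -17.1  -5.4 118.5   4.   50.6 -11.1]
move [-42.   -2.8 -17.9] [1.59 0.53 0.05]
move [-42.  -27.8 -18.5] [1.59 0.53 0.05]
```

move_arm --pt "-15 -3 -6 0.5 0.2 0" --pt "-30 -3 -12 1 0.4 0" --pt "-42 -3 -18 1.6 0.5 0" --pt "-42 -3 -18 1.6 0.5 0" --pt "-42 -3 -18 1.6 0.5 0" --pt "-42 -3 -18 1.6 0.5 0"

```text
time_s: 6.85
tool_pos: [0.5247, 0.1061, 0.2741]
tool_rot: [-60.3, -0.2, -88.0]
force: [-0.7, 0.2, -4.1]
grip_width: 0.0353
```

```bash
cat > look.py <<'E'
import sys
from fit import *
tag=sys.argv[1]
st()
c=camera_info("wrist");p,d=read_camera("wrist");X=cloud("wrist",d,c);np.savez(f"w{tag}.npz",p=p,d=d,X=X,R=c['R'],t=c['t']);cv2.imwrite(f"pics/w{tag}.png",p[:,:,::-1])
P=X.reshape(-1,3);P=P[np.linalg.norm(P-[.58,.12,.16],axis=1)<.09]
q,k,e,_=fit(P,[.5675,.1105,.1755,.04]);print('wrist fit',q[:3],np.degrees(q[3]),k,e)
delta(*target(.06))
E
python3 look.py 4
```

```text
t 6.85 pos [0.5247 0.1061 0.2741] rot [-60.2592  -0.198  -88.0187] F [-0.7219  0.1828 -4.0974] M [-0.0633  1.0771 -0.0029] w 0.0353 q [ -9.9 -17.2  -8.5 119.7   7.8  49.  -20.3]
wrist fit [0.5674 0.1116 0.1747] 2.716635520190324 2986 0.0007878384335559352
move [ -2.3  -6.8 -12.7] [ 0.2  -0.47  0.48]
```

View pics/w4.png

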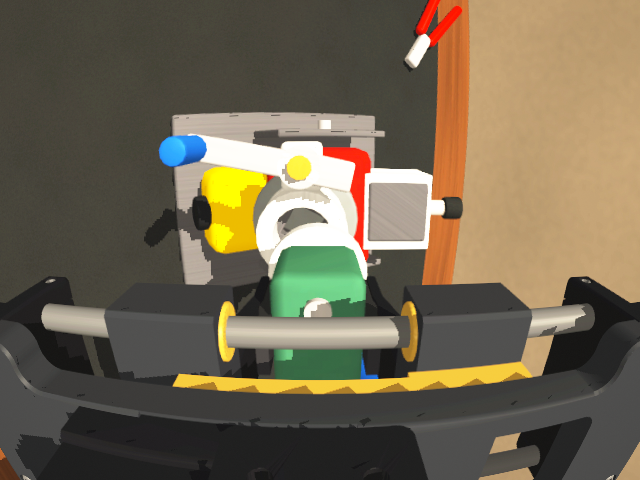

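The wrist picture shows the head just over the near side of the mouth, and three fits now agree within 2 mm. J2 is near its limit, so I check whether the controller still makes progress.

```bash
sed -i 's/m=(.5675,.1105,.1755),psi=2.6/m=(.5675,.1112,.175),psi=2.7/' fit.py
python3 - <<'E'
from fit import *
for h in (.053,.055):delta(*target(h))
E
```

```text
move [ -3.    0.6 -12.9] [ 0.2  -0.56  0.53]
move [ -2.9  -1.4 -13. ] [ 0.2  -0.56  0.53]
```

move_arm --pt "-3 -1 -13 0.2 -0.6 0.5" --pt "-3 -1 -13 0.2 -0.6 0.5" --pt "-3 -1 -13 0.2 -0.6 0.5" --pt "-3 -1 -13 0.2 -0.6 0.5" --pt "-3 -1 -13 0.2 -0.6 0.5" --pt "-3 -1 -13 0.2 -0.6 0.5"

```text
time_s: 7.4
tool_pos: [0.5218, 0.113, 0.2681]
tool_rot: [-60.2, -0.1, -87.2]
force: [1.0, 0.0, -5.0]
grip_width: 0.0356
```

Run:
```python
from fit import *
st();delta(*target(.055))
```

```text
t 7.40 pos [0.5218 0.113  0.2681] rot [-60.2218  -0.1293 -87.2083] F [ 1.0477  0.0173 -5.0138] M [-0.0533  1.0932 -0.009 ] w 0.0356 q [-10.6 -17.2  -8.7 120.4   7.7  48.3 -20.3]
move [ 4.  -5.6 -7.2] [0.22 0.14 0.07]
```

```bash
cat > kin.py <<'E'
from fit import *
import itertools
S=[([75.808,18.439,-4.017,83.175,1.295,78.543,-3.260],[.16806,-.62733,.23247],[-90.111,-.005,-164.997]),
([53.5,6.2,-31.4,94.4,3.3,80.3,52.6],[.4833,-.2475,.2696],[-90.002,-.01,-59.17]),
([52.3,13.,-31.2,106.,7.5,63.1,50.6],[.4821,-.247,.1141],[-90,0,-57.8]),
([53.8,5.4,-31.6,91.4,2.8,84.,54.3],[.4822,-.2467,.3041],[-89.99,-.03,-57.78]),
([-6.8,-17.1,-5.4,118.5,4.,50.6,-11.1],[.5298,.0669,.2805],[-61.59,-.3,-86.96]),
([-9.9,-17.2,-8.5,119.7,7.8,49.,-20.3],[.5247,.1061,.2741],[-60.26,-.2,-88.02]),
([-10.6,-17.2,-8.7,120.4,7.7,48.3,-20.3],[.5218,.113,.2681],[-60.22,-.13,-87.21])]
def fk(q,L,s):
    q=np.radians(q)*np.array([s[0],1,s[1],1,s[2],1,s[3]])
    R=np.eye(3);p=np.zeros(3)
    ax='zyzyzyz'
    for i in range(7):
        R=R@Ro.from_rotvec(q[i]*np.eye(3)['xyz'.index(ax[i])]).as_matrix()
        # link offset after joint i (x,z)
        p=p+R@np.array([L[3*i],L[3*i+1],L[3*i+2]])
    return p,R
# tool: y along z7, z along x7 (from analysis) -> columns x=y cross z
def fkT(q,L,s):
    p,R=fk(q,L,s); return p,np.stack([R[:,1],R[:,2],R[:,0]],1)
if __name__=="__main__":
    for s in itertools.product((1,-1),repeat=4):
        e=0
        for q,p,r in S:
            _,R=fkT(q,np.zeros(21),s);e+=np.degrees((Ro.from_matrix(R).inv()*Ro.from_euler('xyz',r,degrees=True)).magnitude())
        if e/7<60:print(s,e/7)
E
python3 kin.py
```

```bash
cat > kin2.py <<'E'
from kin import *
ds=[]
for s in itertools.product((1,-1),repeat=4):
    for f in itertools.product((1,),repeat=1):
        def err(o,full=False):
            out=[]
            for q,p,r in S:
                _,R=fkT(np.array(q)+[np.degrees(o[0])*s[0],0,0,0,0,0,np.degrees(o[1])*s[3]],np.zeros(21),s)
                out.append((Ro.from_matrix(R).inv()*Ro.from_euler('xyz',r,degrees=True)).as_rotvec())
            return np.concatenate(out)
        best=min((least_squares(err,[a,b]) for a in(0,1.57,3.14,-1.57) for b in(0,1.57,3.14,-1.57)),key=lambda r:r.cost)
        ds.append((best.cost,s,np.degrees(best.x)))
ds.sort(key=lambda a:a[0])
for d in ds[:4]:print(d)
E
python3 kin2.py
```

```text
(np.float64(6.7304866708748185e-06), (-1, -1, -1, -1), array([ -0.0176, 180.0111]))
(np.float64(0.05296069232074879), (-1, -1, 1, -1), array([-21.5906, 154.6129]))
(np.float64(0.5990443269768183), (-1, 1, 1, -1), array([354.5749, 135.8545]))
(np.float64(0.6562916948249545), (-1, 1, -1, -1), array([ 16.179 , 161.3198]))
```

```bash
cat > kin3.py <<'E'
from kin import *
SG=(-1,-1,-1,-1)
def mk(x):
    L=np.zeros(21);L[2]=x[0];L[8]=x[1];L[6]=x[4];L[14]=x[2];L[12]=x[5];L[20]=x[3];L[9]=x[6];L[15]=x[7]
    return L
def FK(q,x):
    return fkT(np.array(q)+[0,0,0,0,0,0,180],mk(x),SG)
def r(x): return np.concatenate([FK(q,x)[0]-np.array(p) for q,p,_ in S]+[1e-3*np.array(x[4:])])
X0=least_squares(r,[.3,.4,.4,.2,0,0,0,0]).x
lo=np.array([-163.93,-17.29,-79.2,3.27,-89.18,5.43,-154.24]);hi=np.array([163.93,119.83,71.16,140.29,269.18,117.66,154.24])
def ik(pos,Rm,q0,j3=None):
    def f(q):
        p,R=FK(q,X0);e=np.concatenate([(p-pos)*1000,np.degrees((Ro.from_matrix(R).inv()*Ro.from_matrix(Rm)).as_rotvec())*5])
        if j3 is not None:e=np.append(e,(q[2]-j3)*1)
        else:e=np.append(e,(q-q0)*.001)
        return e
    return least_squares(f,np.clip(q0,lo+.5,hi-.5),bounds=(lo+.3,hi-.3))
if __name__=="__main__":
    print(X0,np.abs(r(X0)[:21]).max(), r(X0)[:21].reshape(7,3)*1000)
    q0=np.array(S[-1][0])
    for h in(.06,.05,.03,.01,0):
        for j3 in(-60,-45,-30,-15,0,15,30,45,60):
            p,R=target(h);s=ik(p,R,q0,j3);pe=np.linalg.norm(s.fun[:3]);oe=np.linalg.norm(s.fun[3:6])/5
            print(h,j3,'perr %.2f oerr %.2f'%(pe,oe),np.round(s.x,1))
E
python3 kin3.py
```

```text
[ 0.2517  0.5003  0.5138  0.3975 -0.0241  0.2127 -0.2147 -0.0111] 0.020028684767861932 [[20.0287  5.8609  2.8071]
 [ 3.2741  9.8514 -0.5723]
 [ 0.6313 -7.7118 -0.6704]
 [ 3.7885 12.4657 -1.8153]
 [-3.4184  8.8214 -1.4839]
 [ 1.76   -5.9073  1.0377]
 [ 1.4006 -4.0738  0.6971]]
0.06 -60 perr 16.71 oerr 4.02 [ 18.3 -17.  -29.9 116.9  -1.7  51.6  -9.6]
0.06 -45 perr 13.48 oerr 3.10 [ 11.9 -17.  -24.7 117.7  -0.2  51.  -11.2]
0.06 -30 perr 10.43 oerr 2.28 [  3.9 -17.  -18.8 118.5   2.2  50.5 -14.1]
0.06 -15 perr 8.06 oerr 1.69 [ -6.9 -17.  -11.6 119.2   6.2  50.4 -19.1]
0.06 0 perr 7.83 oerr 1.72 [-20.3 -17.   -3.1 119.6  11.5  51.3 -25.9]
0.06 15 perr 9.91 oerr 2.35 [-32.  -17.    4.7 119.5  15.7  52.9 -31.3]
0.06 30 perr 12.82 oerr 3.21 [-41.1 -17.   11.2 119.   18.4  54.6 -34.6]
0.06 45 perr 15.94 oerr 4.14 [-48.4 -17.   16.8 118.4  20.2  56.1 -36.7]
0.06 60 perr 19.12 oerr 5.10 [-54.7 -17.   21.8 117.6  21.4  57.6 -38. ]
0.05 -60 perr 15.07 oerr 3.66 [ 20.9 -17.  -31.3 117.8  -2.9  50.   -8.1]
0.05 -45 perr 11.58 oerr 2.68 [ 14.5 -17.  -26.1 118.6  -1.5  49.3  -9.5]
0.05 -30 perr 8.13
[... 1720 characters left out ...]
2]
0.01 60 perr 13.10 oerr 3.63 [-65.8 -17.   29.6 122.6  28.1  52.2 -46.4]
0 -60 perr 8.31 oerr 2.32 [ 36.2 -17.  -40.1 121.7 -11.3  43.1   3.1]
0 -45 perr 4.31 oerr 1.19 [ 31.5 -17.  -35.1 122.6 -11.3  42.4   3.9]
0 -30 perr 0.14 oerr 0.04 [ 26.  -17.  -29.7 123.6 -10.9  41.6   4.1]
0 -15 perr 0.00 oerr 0.00 [ -2.2 -13.5 -15.  123.2   6.   41.  -18.5]
0 0 perr 0.00 oerr 0.00 [-26.  -13.9  -0.  124.5  17.   42.7 -33.1]
0 15 perr 0.04 oerr 0.01 [-50.2 -17.   14.9 126.8  27.7  46.7 -47.3]
0 30 perr 4.28 oerr 1.17 [-57.2 -17.   21.  125.8  28.7  48.5 -48.2]
0 45 perr 8.26 oerr 2.29 [-63.1 -17.   26.4 124.7  29.3  50.  -48.4]
0 60 perr 12.09 oerr 3.39 [-68.3 -17.   31.3 123.6  29.6  51.3 -48.3]
```

Run:
```python
from fit import *
z=np.load("wrist3.npz");p=z['p'];X=z['X']
q=[.5665,.1229,.176,np.radians(3.16)];A=axes(q[3])
# cloud used camera_info c (at call time); recover c from X,d: solve R,t via fisheye rays
d=z['d'];i=camera_info("wrist")
v,u=np.mgrid[0:480,0:640];x=(u-i['cx'])/i['fx'];y=(v-i['cy'])/i['fy'];r=np.hypot(x,y)+1e-9;k=np.tan(r)/r
C=np.stack([x*k,y*k,np.ones_like(x)],-1)*d[...,None];m=(d>0.1)&(d<1)&(r<1)
a=C[m][::50];b=X[m][::50];ca,cb=a.mean(0),b.mean(0);U,_,Vt=np.linalg.svd((a-ca).T@(b-cb));R=(U@Vt);R=R if np.linalg.det(R)>0 else None
# X=(C-t)@R -> C = X R^T + t
t=ca-R@cb;print(np.abs(b@R.T+t-a).max())
def px(P):
    c=P@R.T+t;rr=np.hypot(c[...,0],c[...,1]);th=np.arctan2(rr,c[...,2]);return i['cx']+i['fx']*th*c[...,0]/rr,i['cy']+i['fy']*th*c[...,1]/rr
g=np.linspace(-.03,.03,480);gx,gy=np.meshgrid(g,g)
ims=[]
for h in(-.031,0):
    P=np.array(q[:3])+np.stack([gx,gy,np.full_like(gx,h)],-1)@A.T
    mu,mv=px(P);im=cv2.remap(p,mu.astype(np.float32),mv.astype(np.float32),cv2.INTER_CUBIC)[:,:,::-1].copy()
    for a in range(-240,240,40):cv2.circle(im,(240+a,240),1,(0,0,255),-1);cv2.circle(im,(240,240+a),1,(0,255,0),-1)
    ims.append(im[:,:390])
cv2.imwrite("pics/rect.png",np.hstack(ims)[:, :800])
L=(X-q[:3])@A; w=(np.hypot(L[...,0],L[...,1])<.0215)&(L[...,2]<-.036)&(L[...,2]>-.06);print('deep',w.sum(),np.median(L[w],0))
D=L[w][:,:2]*1000
if len(D)>5:print(cv2.minAreaRect(D.astype(np.float32)))
```

```text
1.9984014443252818e-15
deep 1150 [-0.0011 -0.0023 -0.0527]
((-0.3393692970275879, -1.3812313079833984), (27.414499282836914, 28.07476043701172), 60.19609832763672)
```

View pics/rect.png

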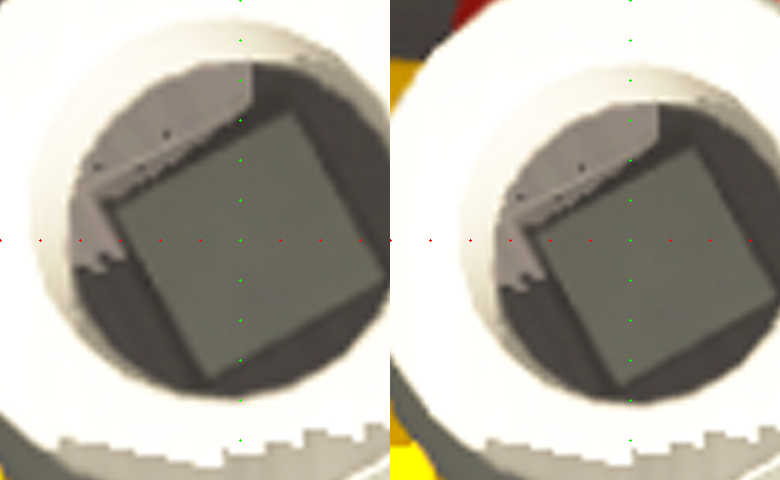

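The deskewed wrist view shows the socket inside the bore, turned about -29° about the coupler's z. J2 limits the full lean above h ≈ 0.03, so I will enter the tongue with a little less lean and straighten as it goes in.

```bash
cat >> fit.py <<'E'
M0=np.array([.5675,.1112,.175]);PSI=np.radians(2.7)
def ttip(tip,theta=0,turn=-29,m=M0):
    "tip [x,y,h] m in coupler frame, theta deg less lean"
    A=axes(PSI);B=axes(PSI,np.radians(30-theta))
    Rt=np.stack([-B[:,1],-B[:,2],B[:,0]],1);Rt=Ro.from_rotvec(B[:,2]*np.radians(turn)).as_matrix()@Rt
    return m+A@np.array(tip)+B[:,2]*.102,Rt
def where():
    o=env.get_obs();R=Ro.from_euler('xyz',o['tool_rot'],degrees=True).as_matrix();A=axes(PSI)
    tip=A.T@(o['tool_pos']+R[:,1]*.102-M0);seat=A.T@(o['tool_pos']+R[:,1]*.054-M0)
    z=A.T@-R[:,1];xh=A.T@R[:,2]
    print('tip mm',tip*1000,'seat mm',seat*1000,'tilt x,y deg',np.degrees(z[:2]),'turn %.1f'%np.degrees(np.arctan2(xh[1],xh[0])),'F coupler',A.T@o['force'],'M',A.T@o['wrist_torque'])
E
python3 - <<'E'
from fit import *
where()
for th in(4,6,8): delta(*ttip([0,0,.006],th))
E
```

```text
tip mm [6.7337 3.8634 1.4043] seat mm [ 6.9194  3.9193 49.4039] tilt x,y deg [0.2216 0.0667] turn 0.1 F coupler [-1.5999 -0.0321 -4.8658] M [-0.006   1.0945 -0.0069]
move [ 4.  -4.3 -0. ] [-3.72 29.13 -0.89]
move [ 4.  -4.   3.5] [-5.67 29.12 -1.39]
move [ 4.  -3.6  7. ] [-7.63 29.09 -1.89]
```

move_arm --pt "1 -4 2 -3 0 0" --pt "2 -4 3.5 -5.7 7 0" --pt "4 -4 3.5 -5.7 14 -0.5" --pt "4 -4 3.5 -5.7 21 -1" --pt "4 -4 3.5 -5.7 29.1 -1.4" --pt "4 -4 3.5 -5.7 29.1 -1.4" --pt "4 -4 3.5 -5.7 29.1 -1.4" --pt "4 -4 3.5 -5.7 29.1 -1.4"

```text
time_s: 8.07
tool_pos: [0.523, 0.109, 0.2732]
tool_rot: [-68.7, 11.3, -114.0]
force: [-0.7, -0.1, -4.6]
grip_width: 0.0355
```

Run:
```python
from fit import *
st();where()
delta(*ttip([0,0,.006],6));delta(*ttip([0,0,-.010],6))
```

```text
t 8.07 pos [0.523  0.109  0.2732] rot [ -68.7137   11.2792 -113.9901] F [-0.6625 -0.1028 -4.5934] M [-0.0347  0.9193  0.0163] w 0.0355 q [ -6.6 -13.6 -10.5 115.2   4.2  55.1 -45.1]
tip mm [-0.2106 -0.0852  5.8746] seat mm [ 4.8345 -0.0741 53.6087] tilt x,y deg [6.0222 0.0133] turn -28.9 F coupler [-2.874  -0.0715 -3.6447] M [0.0156 0.9199 0.0098]
move [-0.1 -0.1  0.1] [0.02 0.19 0.03]
move [-0.9 15.8  1.6] [0.02 0.19 0.03]
```

```bash
python3 look.py 5|sed -n 2p
python3 - <<'E'
from h import *
a=read_camera("side")[0][200:330,190:320,::-1];b=read_camera("scene")[0][190:320,320:450,::-1]
cv2.imwrite("pics/c5.png",np.hstack([cv2.resize(i,(400,400),interpolation=cv2.INTER_CUBIC) for i in(a,b)]))
E
```

```text
wrist fit [0.567  0.1119 0.1746] 2.2903014483652537 2769 0.0007176268102206698
```

View pics/c5.png

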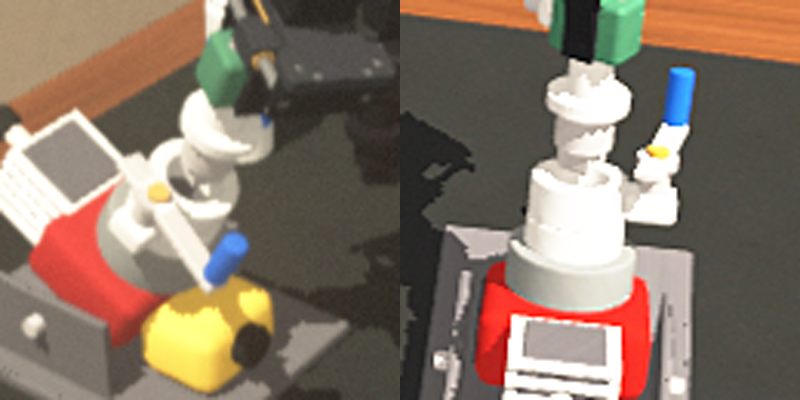

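The tongue sits right above the mouth and is centred in both views. Descending.

Run:
```python
from fit import *
for h,t in((-.004,6),(-.010,5),(-.013,3),(-.016,1),(-.016,0)):delta(*ttip([0,0.0003,h],t))
```

```text
move [-0.8  9.8  1.1] [0.04 0.12 0.02]
move [-0.2 15.7  0. ] [0.91 0.12 0.51]
move [ 1.3 18.9 -2.8] [2.66 0.12 1.47]
move [ 2.9 22.1 -5.6] [4.41 0.12 2.44]
move [ 3.7 22.3 -7.2] [5.29 0.12 2.93]
```

move_arm --pt "-0.6 5 0.6 0 0.1 0" --pt "-0.8 10 1.1 0 0.1 0" --pt "-0.2 15.7 0 0.9 0.1 0.5" --pt "1.3 18.9 -2.8 2.7 0.1 1.5" --pt "2.9 22.1 -5.6 4.4 0.1 2.4" --pt "3.7 22.3 -7.2 5.3 0.1 2.9" --pt "3.7 22.3 -7.2 5.3 0.1 2.9" --pt "3.7 22.3 -7.2 5.3 0.1 2.9"

```text
time_s: 8.88
tool_pos: [0.5245, 0.1095, 0.2493]
tool_rot: [-63.2, 14.0, -113.0]
force: [0.2, 1.2, -3.2]
grip_width: 0.0358
```

Run:
```python
from fit import *
st();where()
for h in(-.016,-.020,-.024,-.028,-.034,-.04):delta(*ttip([0,0.0003,h],0))
```

```text
t 8.88 pos [0.5245 0.1095 0.2493] rot [ -63.2321   14.0031 -113.014 ] F [ 0.2164  1.2012 -3.2075] M [-0.0464  1.0843  0.0014] w 0.0358 q [ -6.5 -16.5 -11.7 122.    6.4  45.4 -48.2]
tip mm [ -0.1847   0.2193 -16.0835] seat mm [-0.1578  0.2558 31.9165] tilt x,y deg [0.0321 0.0436] turn -29.0 F coupler [-1.3675  1.1896 -2.9141] M [ 0.0048  1.0853 -0.0011]
move [-0.1 -0.1  0.1] [ 0.01 -0.05  0.05]
move [-0.1  3.9  0.1] [ 0.01 -0.05  0.05]
move [-0.1  7.9  0.1] [ 0.01 -0.05  0.05]
move [-0.1 11.9  0.1] [ 0.01 -0.05  0.05]
move [-0.1 17.9  0.1] [ 0.01 -0.05  0.05]
move [-0.1 23.9  0.1] [ 0.01 -0.05  0.05]
```

Full lean reached at h = 32 mm with no contact. Now the pilot goes in gently.

move_arm --pt "0 2 0 0 0 0" --pt "0 4 0 0 0 0" --pt "0 6 0 0 0 0" --pt "0 8 0 0 0 0" --pt "0 8 0 0 0 0"

```text
time_s: 9.3
tool_pos: [0.5286, 0.1096, 0.2418]
tool_rot: [-63.3, 14.0, -113.1]
force: [0.3, -0.3, -4.9]
grip_width: 0.0353
```

Run:
```python
from fit import *
where()
```

```text
tip mm [ -0.4842   0.0955 -24.7   ] seat mm [-0.4177  0.1381 23.3   ] tilt x,y deg [0.0794 0.0509] turn -29.1 F coupler [-2.1738 -0.2962 -4.4021] M [-0.0817  1.2078 -0.0284]
```

move_arm --pt "0 2 0 0 0 0" --pt "0 4 0 0 0 0" --pt "0 6 0 0 0 0" --pt "0 7 0 0 0 0" --pt "0 8 0 0 0 0" --pt "0 9 0 0 0 0" --pt "0 9 0 0 0 0"

```text
time_s: 9.88
tool_pos: [0.533, 0.1098, 0.2344]
tool_rot: [-63.2, 14.0, -113.0]
force: [0.1, -0.6, -5.1]
grip_width: 0.0357
```

Run:
```python
from fit import *
where()
```

```text
tip mm [ -0.2291   0.1948 -33.2898] seat mm [-0.2041  0.2312 14.7101] tilt x,y deg [0.0298 0.0435] turn -29.1 F coupler [-2.5034 -0.6444 -4.4246] M [-0.0211  1.1472  0.0396]
```

It went past the 17 mm rest height with no contact force, so the tongue is entering the socket. Continuing.

move_arm --pt "0 2 0 0 0 0" --pt "0 4 0 0 0 0" --pt "0 6 0 0 0 0" --pt "0 8 0 0 0 0" --pt "0 9 0 0 0 0" --pt "0 9 0 0 0 0"

```text
time_s: 10.38
tool_pos: [0.5374, 0.11, 0.2264]
tool_rot: [-63.3, 14.0, -113.0]
force: [0.1, 0.3, -4.0]
grip_width: 0.0354
```

Run:
```python
from fit import *
where()
```

```text
tip mm [ -0.4464   0.1145 -42.4543] seat mm [-0.4018  0.1565  5.5456] tilt x,y deg [0.0533 0.0502] turn -29.1 F coupler [-1.8656  0.3073 -3.5378] M [-0.0103  1.1543 -0.0165]
```

move_arm --pt "0 1.5 0 0 0 0" --pt "0 3 0 0 0 0" --pt "0 4 0 0 0 0" --pt "0 5 0 0 0 0" --pt "0 5 0 0 0 0"

```text
time_s: 10.8
tool_pos: [0.54, 0.1102, 0.2223]
tool_rot: [-63.2, 14.0, -113.0]
force: [-0.0, 0.4, -4.5]
grip_width: 0.0353
```

Run:
```python
from fit import *
where()
```

```text
tip mm [ -0.2781   0.1733 -47.3101] seat mm [-0.2495  0.2114  0.6899] tilt x,y deg [0.0341 0.0454] turn -29.1 F coupler [-2.2663  0.3961 -3.9452] M [ 0.0369  1.1102 -0.0085]
```

Push on in small steps until contact.

move_arm --pt "0 0.7 0 0 0 0" --pt "0 1.4 0 0 0 0" --pt "0 2 0 0 0 0" --pt "0 2 0 0 0 0"

```text
time_s: 11.13
tool_pos: [0.5407, 0.1103, 0.2217]
tool_rot: [-63.2, 14.0, -113.0]
force: [-9.4, -1.3, 1.9]
grip_width: 0.0356
```

Run:
```python
from fit import *
where()
```

```text
tip mm [  0.0825   0.2749 -48.1017] seat mm [ 0.1037  0.3278 -0.1017] tilt x,y deg [0.0253 0.0631] turn -29.1 F coupler [-7.2074 -0.8082  6.3904] M [-0.3072  1.8996 -0.0094]
```

Contact of about +10 N at seat height -0.1 mm, so the flange is flush. I check the view and then release.

move_arm --pt "0 0.7 0 0 0 0" --pt "0 0.7 0 0 0 0"

```text
time_s: 11.3
tool_pos: [0.5407, 0.1104, 0.2217]
tool_rot: [-63.2, 14.0, -113.0]
force: [-14.6, -1.4, 7.0]
grip_width: 0.0353
```

Run:
```python
from fit import *
where()
a=read_camera("side")[0][200:330,190:320,::-1];b=read_camera("scene")[0][190:320,320:450,::-1]
cv2.imwrite("pics/c6.png",np.hstack([cv2.resize(i,(400,400),interpolation=cv2.INTER_CUBIC) for i in(a,b)]))
```

```text
tip mm [  0.0879   0.3155 -48.1254] seat mm [ 0.1177  0.379  -0.1254] tilt x,y deg [0.0355 0.0758] turn -29.1 F coupler [-9.2211 -0.7139 13.3662] M [-0.4086  2.3937  0.0084]
```

View pics/c6.png

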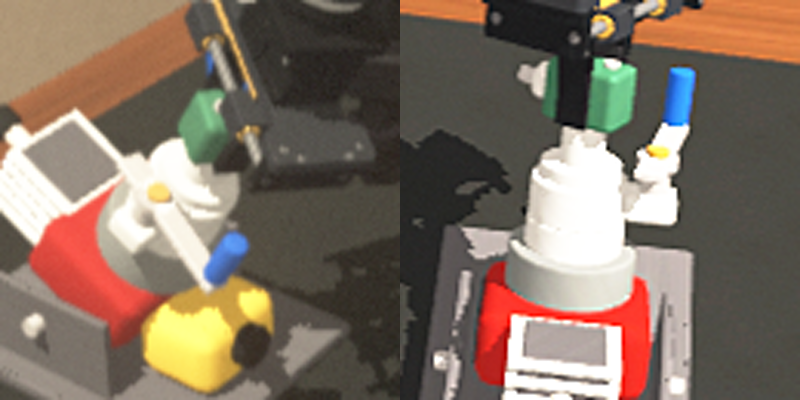

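move_arm --pt "0 -0.5 0 0 0 0" --pt "0 -0.5 0 0 0 0" --pt "0 -0.5 0 0 0 0" --pt "0 -0.5 0 0 0 0" --pt "0 -0.5 0 0 0 0" --pt "0 -0.5 0 0 0 0" --pt "0 -0.5 0 0 0 0" --pt "0 -0.5 0 0 0 0" --claw 87

```text
time_s: 12.07
tool_pos: [0.5412, 0.1103, 0.2206]
tool_rot: [-63.2, 14.0, -113.0]
force: [-0.5, -0.2, 0.0]
grip_width: 0.0807
```

```bash
cat > kin4.py <<'E'
from kin import *
SG=(-1,-1,-1,-1)
S+=[([-6.6,-13.6,-10.5,115.2,4.2,55.1,-45.1],[.523,.109,.2732],[-68.7,11.3,-114]),([-6.5,-16.5,-11.7,122.,6.4,45.4,-48.2],[.5245,.1095,.2493],[-63.23,14,-113])]
import json,os
if os.path.exists('smp.json'):S+=json.load(open('smp.json'))
I=[2,4,6,7,8,10,12,13,14,16,19,20,9,15]
def mk(x):
    L=np.zeros(21);L[I]=x;return L
def FK(q,x):return fkT(np.array(q)+[0,0,0,0,0,0,180],mk(x),SG)
def r(x): return np.concatenate([FK(q,x)[0]-np.array(p) for q,p,_ in S]+[3e-3*np.array(x)])
x0=np.zeros(len(I));x0[0]=.3;x0[4]=.45;x0[8]=.4;x0[11]=.25
f=least_squares(r,x0);X0=f.x
lo=np.array([-163.93,-17.29,-79.2,3.27,-89.18,5.43,-154.24]);hi=np.array([163.93,119.83,71.16,140.29,269.18,117.66,154.24])
def ik(pos,Rm,q0,w=.02):
    def g(q):
        p,R=FK(q,X0);return np.concatenate([(p-pos)*1000,np.degrees((Ro.from_matrix(R).inv()*Ro.from_matrix(Rm)).as_rotvec())*5,(q-q0)*w])
    return least_squares(g,np.clip(q0,lo+.5,hi-.5),bounds=(lo+.4,hi-.4))
E
python3 - <<'E'
from fit import *
import json
o=env.get_obs();json.dump([[list(o['qpos']),list(o['tool_pos']),list(o['tool_rot'])]],open('smp.json','w'))
st();where()
import kin4
print(kin4.X0, np.abs(kin4.r(kin4.X0)[:-14]).reshape(-1,3).max(0)*1000)
E
```

```text
t 12.07 pos [0.5412 0.1103 0.2206] rot [ -63.2139   14.0277 -113.0287] F [-0.4626 -0.1874  0.009 ] M [-0.0916  0.5121 -0.004 ] w 0.0807 q [ -6.  -12.9 -12.  122.7   7.8  41.2 -49.4]
tip mm [  0.0401   0.2183 -49.3377] seat mm [ 0.0448  0.2523 -1.3377] tilt x,y deg [0.0056 0.0405] turn -29.1 F coupler [-0.4033 -0.1654  0.2433] M [-0.0604  0.5158  0.0302]
[ 0.2451 -0.0172  0.002  -0.0032  0.4606 -0.0032  0.0082 -0.0019  0.513
 -0.0019 -0.0008  0.3482 -0.0105  0.    ] [0.3255 0.8331 0.6538]
```

```bash
cat >> fit.py <<'E'
def knob(phi,theta,hg=.052,turn=-90,over=0):
    A=axes(PSI);B=axes(PSI,np.radians(30-theta))
    Rt=np.stack([-B[:,1],-B[:,2],B[:,0]],1);Rt=Ro.from_rotvec(B[:,2]*np.radians(turn)).as_matrix()@Rt
    return M0+A@np.array([-.07*np.cos(phi),.052+.07*np.sin(phi),hg])-B[:,2]*(.008-over),Rt
E
python3 - <<'E'
from fit import *
import kin4
o=env.get_obs();q0=o['qpos']
c=camera_info('wrist');R=Ro.from_euler('xyz',o['tool_rot'],degrees=True).as_matrix();print('cam in tool',R.T@(-c['R'].T@c['t']-o['tool_pos']))
for turn in(-90,90):
  for phi,over in((.21,.06),(.21,0),(.5,0),(.9,0),(1.25,0),(1.6,0),(1.6,.06)):
    for th in(0,6,12,18,24):
        s=kin4.ik(*knob(phi,th,turn=turn,over=over),q0);print(turn,phi,over,th,'err %.2f %.2f'%(np.linalg.norm(s.fun[:3]),np.linalg.norm(s.fun[3:6])/5),np.round(s.x,0)) if np.linalg.norm(s.fun[:6])<3 or th==24 else 0
E
```

```text
cam in tool [-0.0748 -0.1512 -0.0008]
-90 0.21 0.06 12 err 0.00 0.00 [  -1.  -14.  -24.  117.    1.   59. -113.]
-90 0.21 0.06 18 err 0.00 0.00 [  -4.   -8.  -20.  112.    2.   65. -113.]
-90 0.21 0.06 24 err 0.00 0.00 [  -8.   -3.  -17.  107.    1.   70. -112.]
-90 0.21 0 0 err 0.01 0.00 [   8.  -17.  -35.  128.    5.   38. -119.]
-90 0.21 0 6 err 0.01 0.00 [   1.  -12.  -28.  124.    6.   45. -118.]
-90 0.21 0 12 err 0.00 0.00 [  -4.   -8.  -22.  120.    5.   51. -116.]
-90 0.21 0 18 err 0.00 0.00 [  -7.   -4.  -18.  116.    4.   57. -115.]
-90 0.21 0 24 err 0.00 0.00 [  -9.   -0.  -15.  111.    2.   63. -113.]
-90 0.5 0 0 err 0.01 0.00 [   6.  -15.  -36.  127.    8.   39. -123.]
-90 0.5 0 6 err 0.01 0.00 [  -1.  -10.  -28.  123.    8.   45. -122.]
-90 0.5 0 12 err 0.01 0.00 [  -6.   -7.  -23.  118.    7.   52. -120.]
-90 0.5 0 18 err 0.00 0.00 [  -9.   -3.  -18.  114.    5.   58. -117.]
-90 0.5 0 24 err 0.00 0.00 [ -11.    1.  -15.  110.    3.   64. -115.]
-90 0.9 0 0 err 0.01 0.00 [   1.  -11.  -34.  123.   14.   40. -129.]
-90 0.9 0 6 err 0.01 0.00 [  -5.   -7.  -27.  119.   11.
[... 2775 characters left out ...]
.25 0 24 err 0.01 0.00 [ -7.   6. -23. 102.   6.  67.  62.]
90 1.6 0 0 err 0.01 0.00 [-19.  -6. -15. 117.  20.  44.  46.]
90 1.6 0 6 err 0.01 0.00 [-16.  -3. -16. 113.  14.  50.  53.]
90 1.6 0 12 err 0.01 0.00 [-12.   1. -19. 108.  10.  56.  57.]
90 1.6 0 18 err 0.01 0.00 [ -9.   4. -21. 103.   8.  62.  60.]
90 1.6 0 24 err 0.01 0.00 [ -5.   9. -24.  98.   7.  69.  61.]
90 1.6 0.06 0 err 0.01 0.00 [-24. -12. -12. 116.  18.  51.  48.]
90 1.6 0.06 6 err 0.01 0.00 [-21.  -8. -13. 111.  12.  56.  54.]
90 1.6 0.06 12 err 0.01 0.00 [-16.  -4. -15. 105.   9.  62.  58.]
90 1.6 0.06 18 err 0.01 0.00 [-12.   1. -18. 100.   6.  69.  61.]
90 1.6 0.06 24 err 0.01 0.00 [ -8.   6. -22.  94.   5.  75.  63.]
```

Joint reach is fine for the lever with 12° less lean. Now the retreat off the head, along the axis and tilting on the way.

Run:
```python
from fit import *
for h,t in((-.035,0),(-.016,0),(-.010,4),(0,6),(.012,8),(.04,12)):delta(*ttip([0,0,h],t))
```

```text
move [  0.3 -14.3   0.1] [-0.01 -0.07  0.04]
move [  0.3 -33.3   0.1] [-0.01 -0.07  0.04]
move [ -3.2 -39.1   6.3] [-3.51 -0.08 -1.9 ]
move [ -4.9 -48.8   9.4] [-5.26 -0.08 -2.87]
move [ -6.6 -60.3  12.5] [-7.01 -0.08 -3.84]
move [-10.  -87.1  18.7] [-10.51  -0.08  -5.79]
```

move_arm --pt "0 0 0 0 0 0" --pt "0 -7 0 0 0 0" --pt "0 -14 0 0 0 0" --pt "0 -24 0 0 0 0" --pt "0 -33 0 0 0 0" --pt "-3.2 -39 6.3 -3.5 0 -1.9" --pt "-4.9 -49 9.4 -5.3 0 -2.9" --pt "-6.6 -60 12.5 -7 0 -3.8" --pt "-10 -87 18.7 -10.5 0 -5.8" --pt "-10 -87 18.7 -10.5 0 -5.8" --pt "-10 -87 18.7 -10.5 0 -5.8"

```text
time_s: 12.98
tool_pos: [0.5174, 0.1092, 0.3098]
tool_rot: [-73.9, 8.8, -115.1]
force: [-0.2, 0.6, -0.2]
grip_width: 0.0873
```

Run:
```python
from fit import *
st();where()
c=camera_info("wrist");p,d=read_camera("wrist");X=cloud("wrist",d,c);cv2.imwrite("pics/w7.png",p[:,:,::-1])
hsv=cv2.cvtColor(p,cv2.COLOR_RGB2HSV);A=axes(PSI);L=(X-M0)@A
k=(hsv[...,0]>100)&(hsv[...,0]<125)&(hsv[...,1]>120)&(np.linalg.norm(X-[.49,.17,.18],axis=-1)<.06)
print('knob',k.sum(),np.median(L[k],0),L[k].min(0),L[k].max(0));T=L[k&(L[...,2]>.060)];print('top',len(T),T.mean(0) if len(T) else 0)
b=(hsv[...,0]>12)&(hsv[...,0]<35)&(hsv[...,1]>120)&(np.linalg.norm(L-[0,.052,.022],axis=-1)<.025);print('cap',b.sum(),np.median(L[b],0))
fl=(np.hypot(L[...,0],L[...,1])<.027)&(np.hypot(L[...,0],L[...,1])>.018)&(L[...,2]>0)&(L[...,2]<.03);print('flange top h',fl.sum(),np.percentile(L[fl][:,2],[10,50,90]))
delta(*knob(.21,12,over=.07))
delta(*knob(.21,12,over=.0))
```

```text
t 12.98 pos [0.5174 0.1092 0.3098] rot [ -73.9238    8.8243 -115.1423] F [-0.1639  0.6136 -0.1542] M [-0.0706  0.3373  0.0073] w 0.0873 q [ -7.2 -11.1  -9.2 107.6   2.7  65.6 -43.7]
tip mm [ 3.2868  0.5037 41.9504] seat mm [13.0349  0.4551 88.9501] tilt x,y deg [11.6359 -0.058 ] turn -29.6 F coupler [-0.1939  0.6206 -0.0662] M [-0.0437  0.3403  0.0336]
knob 718 [-0.0614  0.0665  0.0476] [-0.0762  0.0588  0.022 ] [-0.0585  0.0763  0.0634]
top 135 [-0.0689  0.0649  0.0617]
cap 339 [0.0006 0.0523 0.0251]
flange top h 1088 [0.0088 0.0098 0.0108]
move [-23.8  43.5 -93.7] [-0.05 60.92 -0.13]
move [-23.7 113.5 -93.8] [-0.05 60.92 -0.13]
```

View pics/w7.png

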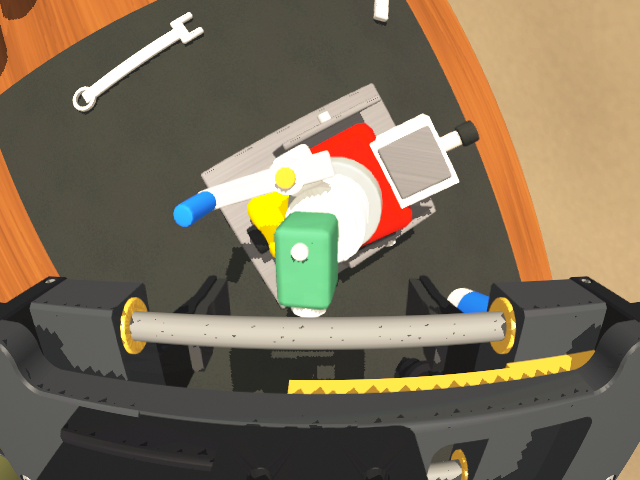

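The wrist picture shows the head in the coupler with its flange top 9.8 mm above the mouth (10 mm when flush). The knob is at (195,207), lever angle ≈ 0.2. Moving over the knob.

move_arm --pt "-6 0 -23 0 7 0" --pt "-12 0 -46 0 14 0" --pt "-18 0 -70 0 21 0" --pt "-24 10 -94 0 28 0" --pt "-24 25 -94 0 35 0" --pt "-24 43 -94 0 42 0" --pt "-24 43 -94 0 49 0" --pt "-24 43 -94 0 56 0" --pt "-24 43 -94 0 61 0" --pt "-24 43 -94 0 61 0" --pt "-24 43 -94 0 61 0" --claw 50

```text
time_s: 13.95
tool_pos: [0.4586, 0.1724, 0.2432]
tool_rot: [-89.9, 18.0, -177.2]
force: [-0.7, 0.4, -0.6]
grip_width: 0.0501
```

Run:
```python
from fit import *
st()
p,d=read_camera("wrist");cv2.imwrite("pics/w8.png",p[:,:,::-1])
delta(*knob(.2,12,over=.0))
```

```text
t 13.95 pos [0.4586 0.1724 0.2432] rot [ -89.9306   17.9624 -177.225 ] F [-0.6699  0.3731 -0.6205] M [0.0739 0.3556 0.0114] w 0.0501 q [  -1.9  -14.2  -23.3  116.8    1.5   59.7 -113.2]
move [-1.5 69.2  0.4] [-0.03  0.07  0.02]
```

View pics/w8.png

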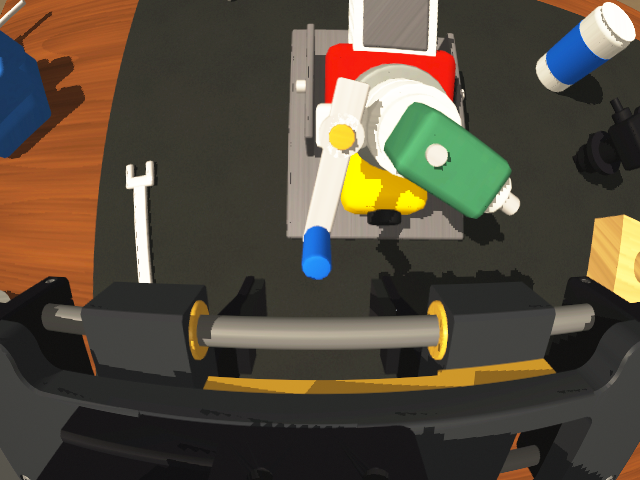

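The knob, at (316,265), lies centred between the fingers. Down and pinch.

move_arm --pt "-1 20 0 0 0 0" --pt "-1.5 40 0.4 0 0 0" --pt "-1.5 55 0.4 0 0 0" --pt "-1.5 65 0.4 0 0 0" --pt "-1.5 69 0.4 0 0 0" --pt "-1.5 69 0.4 0 0 0" --pt "-1.5 69 0.4 0 0 0"

```text
time_s: 14.58
tool_pos: [0.4821, 0.1737, 0.1793]
tool_rot: [-90.0, 18.0, -177.3]
force: [0.2, 1.2, 0.4]
grip_width: 0.0503
```

move_arm --pt "0 0 0 0 0 0" --pt "0 0 0 0 0 0" --pt "0 0 0 0 0 0" --pt "0 0 0 0 0 0" --pt "0 0 0 0 0 0" --pt "0 0 0 0 0 0" --pt "0 0 0 0 0 0" --claw 10 --newtons 15

```text
time_s: 15.17
tool_pos: [0.4819, 0.1737, 0.1789]
tool_rot: [-90.0, 18.0, -177.4]
force: [-1.4, -0.1, 1.5]
grip_width: 0.0173
```

Run:
```python
from fit import *
st()
for f in(.2,.4,.6,.8,1.0,1.2,1.4,1.6,1.65):delta(*knob(f,12))
```

```text
t 15.17 pos [0.4819 0.1737 0.1789] rot [ -90.0242   17.9993 -177.3662] F [-1.4007 -0.0636  1.5265] M [0.0285 0.4332 0.0565] w 0.0173 q [  -1.4   -8.2  -24.5  119.7    4.7   51.3 -116. ]
move [0.6 0.6 0.6] [ 0.   -0.06  0.  ]
move [ -3.4  -0.2 -12.8] [ 0.   -0.06  0.  ]
move [-10.   -1.6 -25.1] [ 0.   -0.06  0.  ]
move [-18.8  -3.5 -35.8] [ 0.   -0.06  0.  ]
move [-29.5  -5.8 -44.5] [ 0.   -0.06  0.  ]
move [-41.6  -8.4 -50.8] [ 0.   -0.06  0.  ]
move [-54.8 -11.2 -54.6] [ 0.   -0.06  0.  ]
move [-68.4 -14.1 -55.6] [ 0.   -0.06  0.  ]
move [-71.9 -14.8 -55.4] [ 0.   -0.06  0.  ]
```

Pinched (17.3 mm). Now swing along the arc.

move_arm --pt "-1.5 0 -6 0 0 0" --pt "-3.4 -0.2 -12.8 0 0 0" --pt "-6.4 -0.9 -19 0 0 0" --pt "-10 -1.6 -25.1 0 0 0" --pt "-14.2 -2.5 -30.6 0 0 0" --pt "-18.8 -3.5 -35.8 0 0 0" --pt "-24 -4.6 -40.4 0 0 0" --pt "-29.5 -5.8 -44.5 0 0 0" --pt "-29.5 -5.8 -44.5 0 0 0"

```text
time_s: 15.92
tool_pos: [0.5056, 0.2185, 0.1924]
tool_rot: [-89.9, 17.8, -177.4]
force: [-1.5, -2.8, 1.0]
grip_width: 0.0173
```

Run:
```python
from fit import *
st()
for f in(1.0,1.1,1.2,1.3,1.4,1.5,1.6,1.65):delta(*knob(f,12))
```

```text
t 15.92 pos [0.5056 0.2185 0.1924] rot [ -89.9363   17.8037 -177.431 ] F [-1.4875 -2.7993  0.958 ] M [-0.3513  0.7788 -0.3063] w 0.0173 q [  -2.9   -3.   -27.7  113.7    8.7   53.5 -122.5]
move [-0.8 -1.  -0.8] [-0.1  -0.12  0.2 ]
move [-6.7 -2.2 -4.3] [-0.1  -0.12  0.2 ]
move [-13.   -3.6  -7.2] [-0.1  -0.12  0.2 ]
move [-19.5  -5.   -9.4] [-0.1  -0.12  0.2 ]
move [-26.1  -6.4 -10.9] [-0.1  -0.12  0.2 ]
move [-32.9  -7.9 -11.8] [-0.1  -0.12  0.2 ]
move [-39.8  -9.4 -12. ] [-0.1  -0.12  0.2 ]
move [-43.2 -10.1 -11.8] [-0.1  -0.12  0.2 ]
```

move_arm --pt "-6 -2 -3.8 0 0 0" --pt "-12.5 -3.4 -6.8 0 0 0" --pt "-19 -4.6 -9 0 0 0" --pt "-25.5 -6 -10.5 0 0 0" --pt "-32.3 -7.4 -11.4 0 0 0" --pt "-38 -8.6 -11.7 0 0 0" --pt "-41 -9.3 -11.7 0 0 0" --pt "-42 -9.5 -11.7 0 0 0" --pt "-42 -9.5 -11.7 0 0 0"

```text
time_s: 16.67
tool_pos: [0.5429, 0.2323, 0.2146]
tool_rot: [-90.0, 18.0, -177.4]
force: [4.5, -3.2, -13.4]
grip_width: 0.0177
```

```bash
cat > chk.py <<'E'
from fit import *
import sys
st();A=axes(PSI);o=env.get_obs();R=Ro.from_euler('xyz',o['tool_rot'],degrees=True).as_matrix()
g=A.T@(o['tool_pos']-R[:,1]*.008-M0);print('grasp pt',g*1000,'phi %.3f'%np.arctan2(g[1]-.052,-g[0]),'F',A.T@o['force'])
out=[]
for n,(a,b) in(("side",(190,190)),("scene",(320,180))):
    p,d=read_camera(n);X=cloud(n,d);L=(X-M0)@A;hsv=cv2.cvtColor(p,cv2.COLOR_RGB2HSV)
    k=(hsv[...,0]>100)&(hsv[...,0]<125)&(hsv[...,1]>120)&(np.linalg.norm(L-[0,.08,.045],axis=-1)<.09)
    m=(abs(L[...,2]-.0205)<.004)&(np.hypot(L[...,0],L[...,1]-.052)<.08)&(L[...,1]>.06)
    print(n,'knob',k.sum(),np.median(L[k],0) if k.sum() else '','plate',m.sum(),np.median(L[m],0) if m.sum() else '')
    out.append(cv2.resize(p[b:b+140,a:a+140,::-1],(400,400),interpolation=cv2.INTER_CUBIC))
cv2.imwrite(f"pics/{sys.argv[1]}.png",np.hstack(out))
E
python3 chk.py c9
```

```text
t 16.67 pos [0.5429 0.2323 0.2146] rot [ -90.031    17.9651 -177.4016] F [  4.4555  -3.1635 -13.4247] M [-0.3537  0.4071 -0.3345] w 0.0177 q [  -3.2    1.2  -27.8  107.4   10.8   56.1 -123.1]
grasp pt [  5.1383 122.1478  51.5951] phi 1.644 F [ -2.9871  -3.3699 -13.7769]
side knob 39 [-0.0075  0.1281  0.0548] plate 115 [-0.0052  0.0799  0.0198]
scene knob 168 [0.0071 0.1205 0.045 ] plate 141 [0.007  0.0917 0.02  ]
```

View pics/c9.png

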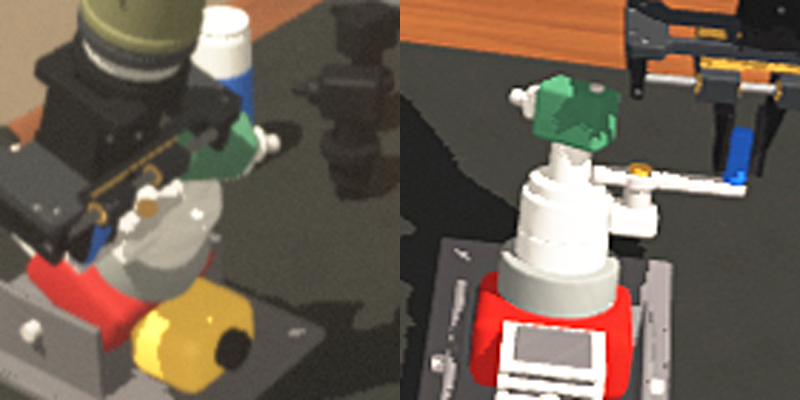

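The lever handle points along +y with the jaw over the flange, estimated lever angle ≈ 1.6. Release and withdraw upward along the tool.

move_arm --pt "0 0 0 0 0 0" --pt "0 0 0 0 0 0" --pt "0 0 0 0 0 0" --pt "0 0 0 0 0 0" --pt "0 0 0 0 0 0" --pt "0 0 0 0 0 0" --pt "0 0 0 0 0 0" --pt "0 0 0 0 0 0" --claw 55

```text
time_s: 17.43
tool_pos: [0.5427, 0.2326, 0.2156]
tool_rot: [-90.0, 18.0, -177.4]
force: [0.1, 0.0, 0.6]
grip_width: 0.0538
```

move_arm --pt "0 -10 0 0 0 0" --pt "0 -25 0 0 0 0" --pt "0 -45 0 0 0 0" --pt "0 -70 0 0 0 0" --pt "0 -90 0 0 0 0" --pt "0 -100 0 0 0 0" --pt "0 -100 0 0 0 0"

```text
time_s: 18.02
tool_pos: [0.5123, 0.232, 0.314]
tool_rot: [-90.1, 18.3, -177.4]
force: [0.6, -0.4, 0.3]
grip_width: 0.0553
```

```bash
python3 chk.py c10
python3 - <<'E'
from fit import *
c=camera_info("wrist");p,d=read_camera("wrist");X=cloud("wrist",d,c);cv2.imwrite("pics/w10.png",p[:,:,::-1]);A=axes(PSI);L=(X-M0)@A
hsv=cv2.cvtColor(p,cv2.COLOR_RGB2HSV)
k=(hsv[...,0]>100)&(hsv[...,0]<125)&(hsv[...,1]>120)&(np.linalg.norm(L-[0,.12,.045],axis=-1)<.06)
T=L[k&(L[...,2]>.06)];print('knob',k.sum(),np.median(L[k],0),'top',len(T),T.mean(0) if len(T) else 0)
E
```

```text
t 18.02 pos [0.5123 0.232  0.314 ] rot [ -90.1091   18.2965 -177.3744] F [ 0.5977 -0.4388  0.2845] M [ 0.0003  0.3379 -0.0434] w 0.0553 q [  -2.9   -5.9  -27.4  102.1    6.2   66.9 -119.6]
grasp pt [ 28.3401 123.284  152.9578] phi 1.949 F [ 0.6414 -0.4664 -0.0418]
side knob 112 [-0.0025  0.1297  0.051 ] plate 161 [-0.0031  0.0843  0.0206]
scene knob 160 [0.0066 0.1191 0.0442] plate 138 [0.0063 0.0922 0.0201]
knob 1020 [0.0053 0.1225 0.0571] top 433 [0.0005 0.1227 0.0616]
```

View pics/c10.png

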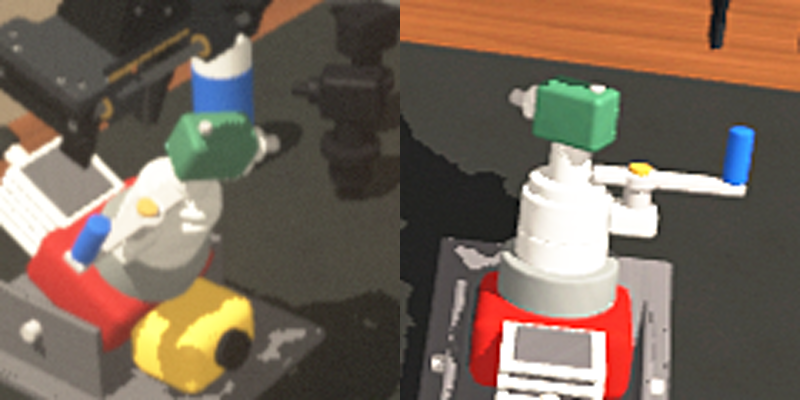

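View pics/w10.png

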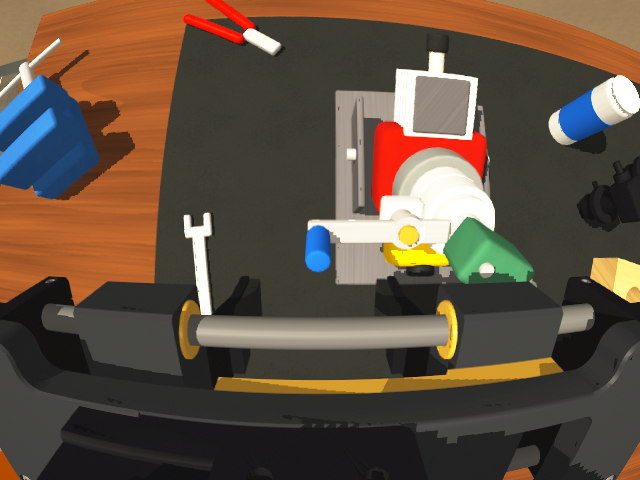

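The knob's top measures (0.5, 122.7) mm in the coupler frame, lever angle ≈ 1.58, so it is at its stop. The flange is flush with the jaw over it, and the robot is clear. I let it settle, check the head's seat once more and hand in.

move_arm --pt "0 0 0 0 0 0" --pt "0 0 0 0 0 0" --pt "0 0 0 0 0 0"

```text
time_s: 18.42
tool_pos: [0.5116, 0.2308, 0.3093]
tool_rot: [-90.0, 17.9, -177.4]
force: [0.5, 0.8, -0.2]
grip_width: 0.055
```

Run:
```python
from fit import *
A=axes(PSI)
for n in("wrist","scene"):
    c=camera_info(n);p,d=read_camera(n);L=(cloud(n,d,c)-M0)@A;r=np.hypot(L[...,0],L[...,1])
    f=(r<.027)&(r>.018)&(L[...,2]>.004)&(L[...,2]<.02)&(L[...,0]<.0)if n=="wrist" else (r<.027)&(r>.018)&(L[...,2]>.004)&(L[...,2]<.02)&(L[...,1]<.0)
    print(n,'flange top',f.sum(),np.median(L[f][:,2]))
st();print(job.sign_off())
```

```text
wrist flange top 71 0.01869879792667112
scene flange top 39 0.01022012216365098
t 18.52 pos [0.5117 0.2309 0.3098] rot [ -90.0052   17.93   -177.384 ] F [-0.3348 -0.2332  0.6468] M [-0.0033  0.3469  0.0648] w 0.0549 q [  -2.9   -5.7  -27.4  102.4    6.2   66.9 -119.6]
the job is handed in; nothing more can be done
None
```

The green gear head is fitted in the coupler and locked by the lever, and I handed the job in at about 18.5 s. No verdict came back.

**What I did:** I lifted the head from its block and found the drive socket in the wrist picture, turned about -29°. Joint 2 was at its limit, so I entered the tongue with slightly less lean and straightened it on the way in. It dropped into the socket with no measurable resistance. The flange met the coupler at about 10 N, which I pushed to about 18 N at the end. I then pinched the blue knob, swung the lever to its stop, let go and withdrew.

**Last checks:**
- **Seating:** the flange top was 9.8 mm above the mouth before locking and 10.2 mm afterwards in the scene camera, where flush is 10 mm.
- **Lever:** the knob measured at about 1.58 rad, against a stop of 1.6.
- **Clearance:** wrist force read near zero with the gripper withdrawn.

**Disagreeing check:** the final wrist-camera reading of the flange top gave 18.7 mm. The arm had already closed the view, and the sampled patch of 71 points was probably the lever plate, whose top is about 20.5 mm above the mouth. I did not confirm that before handing in, but the scene picture also showed the flange flush.

I did not measure the can, wrench or box at the end. No unexpected contact force showed up in the readings, and the last wrist picture shows the can and wrench still lying there.

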